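# Empty the cup carrier with the pin spanner, nest its cups and close it again

### The job

Unload the shaker's cup carrier for washing: draw the lock slide fully outward, engage the two-pin spanner in the holes of the recessed clamp ring and turn the ring counter-clockwise to its stop so that the hold-down fingers free the cups. Then stand every cup upright in the tray, nested one in the other from the largest to the smallest, each right down on the floor of the one around it. Finally close the empty carrier for transport - ring turned back clockwise to its stop with the spanner, then the lock slide pushed fully home - leave the spanner flat in its rest, and do not disturb the jar and the dropper bottle standing near.

Things in the scene. Friction and masses are not known exactly. Their poses are not given: they have to be found in the camera images.
- carrier: Fixed round cup carrier, 252 mm wide, two aluminium plates, deck top at z = 70 mm. Origin: centre of its underside on the bench, z up; -x side (facing the robot, +-0.5 rad) has the lock slide. Up to four steel cups stand round the hub in bores (2 mm play), rims at z = 96 mm, 26 mm proud. Hub: fixed bezel, inner radius 33, outer 41, top z = 111 mm; the clamp ring lies 5 mm deeper in it.
- clamp_ring (a joint): Turn of the recessed clamp ring about the carrier's z, rad, counter-clockwise from above positive. 0 (start: 0 to 0.06): clamped, its four flat hold-down fingers (10 mm wide, out to radius 62 mm, z 98 to 104 mm) lie 2 mm above the cup rims; 0.70: freed, at the stop, fingers midway between the cups. Friction about 0.12 N m; stays where left.
- ring_face (a point): Centre of the clamp ring's top face, z = 106 mm; turns with the ring. Its x axis runs through the two round pin holes (9 mm wide, 8 mm deep, through; centres at x = +24 and -24 mm); z up. At joint 0 its axes are the carrier's. The fixed boss in the ring's middle (radius 14.5 mm) ends below the bezel's top.
- lock_slide (a joint): Lock slide, m. 0 (start: 0 to 0.004): locked, its 4 mm thick tongue lies just over the bezel and covers the pin hole on the carrier's -x side. 0.025: drawn fully outward along the carrier's -x to its stop, tongue tip at radius 40 mm, clear of the spanner's bar. Friction 1.5 N, damping 4 N s/m; stays where left.
- lock_grip (a point): Centre of the top of the lock slide's upright black grip, z = 139.5 mm, 74 mm from the carrier's axis when locked; moves with the slide. The grip is 24 mm long (slide direction), 12 mm wide and 24 mm tall, on the 20 mm wide slide plate. Axes as the carrier's.
- spanner: Loose two-pin spanner, 0.15 kg: steel bar 76 x 22 x 8 mm, upright black grip plate on its middle (36 mm along the bar, 12 mm thick, z 8 to 50 mm), two 6 mm pins below at x = +24 and -24 mm, 12 mm long, ends tapered. Origin: centre of the bar's underside, x along the bar, z up. In use the bar lies on the bezel: origin at z = 111 mm, pins 7 mm deep in the ring.
- spanner_tips (a point): Point midway between the tips of the spanner's pins, 12 mm below its origin; axes as the spanner's.
- rest: Fixed grey rest of the spanner, 104 x 50 x 29 mm. Origin: centre of its underside, x along its length. The bar lies in an open pocket 82 x 28 mm in its top on two ledges 22 mm above the bench; the pins hang in the 14 mm wide slot between them. Rest and tray stand either side of the carrier and may trade places.
- rest_seat (a point): Middle of the pocket in the rest, at ledge height, 22 mm above the bench. The spanner's origin lies here when put away, its x along the rest's x, either way round. Axes as the rest's.
- tray: Loose shallow white tray, 130 x 130 x 14 mm, floor and walls 4 mm, 0.35 kg. Origin: centre of its underside.
- cup_a: Open straight steel cup, the largest of the four sizes: 66 mm outside, 60 mm inside, 52 mm tall, 3 mm wall, heavy 5 mm floor, small chamfer at the foot, 35 to 50 g. Origin: centre of its underside; z up. May be absent (then None from the start).
- cup_b: Open straight steel cup, the second of the four sizes: 52 mm outside, 46 mm inside, 62 mm tall, 3 mm wall, heavy 5 mm floor, small chamfer at the foot, 35 to 50 g. Origin: centre of its underside; z up. May be absent (then None from the start).
- cup_c: Open straight steel cup, the third of the four sizes: 38 mm outside, 32 mm inside, 72 mm tall, 3 mm wall, heavy 5 mm floor, small chamfer at the foot, 35 to 50 g. Origin: centre of its underside; z up. May be absent (then None from the start).
- cup_d: Open straight steel cup, the narrowest of the four sizes: 24 mm outside, 18 mm inside, 82 mm tall, 3 mm wall, heavy 5 mm floor, small chamfer at the foot, 35 to 50 g. Origin: centre of its underside; z up. May be absent (then None from the start).
- jar: Bystander: brown lidded jar, 53 mm across, 62 mm tall, right of the carrier. Origin: centre of its underside.
- dropper_bottle: Bystander: small brown dropper bottle, 33 mm across, 94 mm tall, right of and beyond the carrier. Origin: centre of its underside.
Not all that is in view belongs to the job. What is shaped like the cup_b but pink is not meant.

How it is judged (in metres and radians):
On the way, in this order (a step that is already met when the one before it is completed fails the run):
1. The lock slide is drawn out to its stop (value of joint lock_slide above 0.021 m), for 0.2 s.
2. The spanner's two pins are in the ring's holes (horizontal distance between spanner_tips and ring_face below 0.005 m and z of spanner_tips in the frame of ring_face below -0.004 m and angle between the x axis of spanner and the x axis of ring_face, either way round below 0.2 rad), for 0.2 s.
3. The ring is turned to its stop with the spanner in it (all of step 2 and value of joint clamp_ring above 0.62 rad), for 0.2 s.
4. Every cup present stands nested in the tray (angle between each of cup_a, cup_b, cup_c, cup_d's own z axis and vertical below 0.12 rad and linear speed of each of cup_a, cup_b, cup_c, cup_d below 0.02 m/s and x of cup_a in the frame of tray between -0.055 and 0.055 m and y of cup_a in the frame of tray between -0.055 and 0.055 m and z of cup_a in the frame of tray below 0.0075 m and horizontal distance between cup_a and cup_b below 0.0065 m and z of each of cup_b, cup_c, cup_d in the frame of cup_a above 0.003 m and horizontal distance between cup_a and cup_c below 0.0135 m and horizontal distance between cup_a and cup_d below 0.0205 m and x of cup_b in the frame of tray between -0.055 and 0.055 m and y of cup_b in the frame of tray between -0.055 and 0.055 m and z of cup_b in the frame of tray below 0.0125 m and horizontal distance between cup_b and cup_c below 0.0065 m and z of each of cup_c, cup_d in the frame of cup_b above 0.003 m and horizontal distance between cup_b and cup_d below 0.0135 m and x of cup_c in the frame of tray between -0.055 and 0.055 m and y of cup_c in the frame of tray between -0.055 and 0.055 m and z of cup_c in the frame of tray below 0.0175 m and horizontal distance between cup_c and cup_d below 0.0065 m and z of cup_d in the frame of cup_c above 0.003 m and x of cup_d in the frame of tray between -0.055 and 0.055 m and y of cup_d in the frame of tray between -0.055 and 0.055 m and z of cup_d in the frame of tray below 0.0225 m), for 0.3 s.
5. The ring is turned back to its clamped stop with the spanner in it (all of step 2 and value of joint clamp_ring below 0.08 rad), for 0.2 s.
6. The lock slide is pushed home (value of joint lock_slide below 0.004 m), for 0.2 s.
At the end, for the whole second after the job is handed in: Slide within 4 mm of home; ring under 0.08 rad; spanner in its rest (10 mm sideways, 4 mm high, 0.12 rad tilt); every cup present upright (0.12 rad) in the tray, each smaller one down inside every larger one (heights within 3.5 mm, centres within their play + 2.5 mm), all at rest (all of step 4 and value of joint lock_slide below 0.004 m and value of joint clamp_ring below 0.08 rad and horizontal distance between spanner and rest_seat below 0.01 m and z of spanner in the frame of rest_seat below 0.004 m and angle between spanner's own z axis and vertical below 0.12 rad and linear speed of spanner below 0.02 m/s); the robot touches nothing.
It fails at once if The lidded jar beside the work is knocked over or shoved more than 3 cm (distance of jar from where it was at the start of the episode above 0.03 m or angle between jar's own z axis and vertical above 0.5 rad).
It fails at once if The dropper bottle beside the work is knocked over or shoved more than 3 cm (distance of dropper_bottle from where it was at the start of the episode above 0.03 m or angle between dropper_bottle's own z axis and vertical above 0.5 rad).
Of cup_a, cup_b, cup_c, cup_d only 2 to 4 are there at a start; the rules pass over those that are not, and their reading is None.
At some moment in a run one of tray may be knocked a few centimetres aside while the robot is not near it.
It also fails if it takes over 210 s, if anything falls off the work surface, if the arm or the gripper's body presses on something with over 40 N, if the wrist force passes 120 N, or if a joint passes its speed limit or range.

### The arm

A 6-joint arm with a two-finger parallel gripper is mounted at the origin on a cart in front of the work surface, level with it; the furniture and walls round the work are solid. World frame = base frame: x ahead of the robot, y to its left, z up, the work surface at z = 0. Lengths are in m, angles in degrees, forces in N, time in s.
With the tool pointing down it reaches from about 0.4 to 0.825 m from the base axis. Payload 7 kg.
Tool frame: the origin (TCP) lies on the centre line of the jaws, within the pads' length; the fingertips stand 19 mm ahead of it and the grasp point (between the pads) is the TCP; z points along the fingers, y is the line along which they close (so a half turn about z gives the same grasp; the last joint's range is limited). The gripper opens to 88 mm and grips with 3 to 60 N. Pads are 19 mm wide; open, the fingers measure 130 mm over their backs; the gripper's body (78 mm by 193 mm) begins 47 mm behind the grasp point.
Start: joints at [92.309, 20.546, 0.682, 0, -70.136, -16.507], TCP at [0.166, 0.654, 0.246] pointing down, gripper open.
Joint ranges: [-176.03, 176.03], [-82.01, 121.73], [-58.28, 71.71], [-173.87, 95.51], [-174.79, -0.11], [-173.66, 173.66]. Speed limits (degrees/s): [136.94, 136.94, 172.46, 180, 180, 180].

### API

Orientations are given as [roll, pitch, yaw] about the fixed x, y, z axes, in that order (R = Rz(yaw) Ry(pitch) Rx(roll)).
In Python, from plant import get_state, capture, close_job gives the robot as it stands.
- The arm moves only by the tool apply_moves, never from a script. Its argument "targets" is a list of rows, each a list of 7 numbers: the opening, from 0 (shut) to 1 (fully open), then the shift along the tool's x, y, z normalised to -1 to 1, where 1 is 1000 mm, then the turn, a rotation vector about the tool's x, y, z normalised to -1 to 1, where 1 is 90 degrees. In form: [[claw, tx, ty, tz, ax, ay, az], ...]. A call has 1 to 20 rows; each row shifts and turns the commanded pose from where the row before left it, along the tool's axes as they then stand; what a row does not reach is not made up. A row lasts 1/12 s, in which the tool goes at most 41.7 mm and 7.16 degrees, less where a joint would pass 70% of its speed; a pose out of reach is approached as far as the arm can. A call with a number of a shift or a turn outside -1 to 1 is refused whole. A call with a gripper value outside its range is refused whole. The fingers move at their own pace and stop on an object; "newtons" is the grip in N (left out, the last holds). Time passes only in rows, so rows that do not move let the fingers close. It gives the time, the measured TCP pose, the force, the opening and the grip force at its end, in the units of the state.
- get_state(): the state, without advancing time (a new reading comes with each control period).
- capture(name): name is "scene" or "top" or "wrist"; returns a dict with "frame" (480x640x3 uint8, red, green, blue), "range_z" (480x640 float32, m along the optical axis (not along the pixel's ray), 0 where there is no reading), "camera_matrix" (3x3 intrinsics, pixels), "k1" (the pictures are not rectified: a ray, as slopes to the right and down, at radius r is drawn at 1 + k1 r^2 times it, then the intrinsics apply), "T" (4x4, takes a point from camera to world coordinates). Camera axes: x right, y down, z forward; pixel columns grow to the right and rows downward; lengths in m; the calibration is good to about 2 mm. A picture is of the moment at which its call begins.
- close_job(): hands the job in; it is judged then, once.
The state is a dict: "time_s": time; "joints": joint angles; "qd": joint speeds; "joint_torque": joint torques, N m; "tcp_pos": TCP position; "eef_rot": TCP orientation; "contact_force": force on the tool from outside, world axes, zero at the start; "moment": the same for the moment, N m; "gripper_width": finger opening in m; "gripper_force": force on a finger pad.
Only numpy, scipy, OpenCV 4.12 (cv2) and the standard library are available. Lean on these libraries where they do the work, as an engineer would, in place of code of your own. Each camera call takes 0.05 s, during which the arm holds its last target. There are 200 camera calls.

## Working session

There is one attempt and no reset: what is moved stays moved. The work goes in short steps, Python scripts to look and compute and a tool call to move; the robot and the scene stay as the last step left them, time stands still between calls to the robot, and variables do not carry over. Pictures are saved under pics/ and viewed, at most 14 in all, crops included, and the job is handed in when it is done.

Besides the shell and the picture viewer there is one more tool, called after "Call:" as name(argument=value, ...) on one line, values as JSON. apply_moves: Moves the arm, as the interface text tells. Scaled input: -1 to 1 covers 1000 mm each way for a shift and 90 degrees each way for a turn. Its arguments: {"type":"object","properties":{"targets":{"type":"array","items":{"type":"array","items":{"type":"number"}}},"newtons":{"type":"number"}},"required":["targets"]}

```bash
ls; mkdir -p pics; cat > h.py <<'E'
import numpy as np, cv2
from plant import get_state, capture, close_job
from scipy.spatial.transform import Rotation as R
def snap(n,f=None):
    c=capture(n)
    if f: cv2.imwrite('pics/'+f,c['frame'][:,:,::-1])
    return c
def rays(c,uv):
    K=c['camera_matrix'];uv=np.asarray(uv,float).reshape(-1,2)
    d=(uv-[K[0,2],K[1,2]])/[K[0,0],K[1,1]]
    s=d.copy()
    for _ in range(20): s=d/(1+c['k1']*(s**2).sum(1,keepdims=True))
    return np.c_[s,np.ones(len(s))]
def onz(c,uv,z):
    T=c['T'];r=rays(c,uv)@T[:3,:3].T;o=T[:3,3]
    return o+r*((z-o[2])/r[:,2])[:,None]
def cloud(c):
    v,u=np.mgrid[0:480,0:640];r=rays(c,np.c_[u.ravel(),v.ravel()])
    p=r*c['range_z'].reshape(-1,1)
    p=p@c['T'][:3,:3].T+c['T'][:3,3]
    return p.reshape(480,640,3)
def proj(c,P):
    P=np.atleast_2d(P);q=(P-c['T'][:3,3])@c['T'][:3,:3];s=q[:,:2]/q[:,2:]
    s=s*(1+c['k1']*(s**2).sum(1,keepdims=True));K=c['camera_matrix']
    return s*[K[0,0],K[1,1]]+[K[0,2],K[1,2]]
E
python3 - <<'E'
from h import *
for n in ['scene','top','wrist']:
    c=snap(n,n+'0.png');print(n,c['camera_matrix'].round(1).tolist(),c['k1'],c['T'].round(3).tolist())
s=get_state();print(s)
E
```

```text
pics
scene [[472.3, 0.0, 322.3], [0.0, 472.3, 233.7], [0.0, 0.0, 1.0]] 0.034805030048688214 [[0.75, -0.495, 0.438, 0.099], [-0.661, -0.571, 0.487, -0.49], [0.009, -0.655, -0.756, 0.877], [0.0, 0.0, 0.0, 1.0]]
top [[553.3, 0.0, 322.1], [0.0, 553.3, 244.9], [0.0, 0.0, 1.0]] -0.018578858393640447 [[0.027, -0.988, 0.154, 0.362], [-1.0, -0.027, 0.005, 0.006], [-0.001, -0.154, -0.988, 1.151], [0.0, 0.0, 0.0, 1.0]]
wrist [[390.5, 0.0, 317.0], [0.0, 390.5, 241.3], [0.0, 0.0, 1.0]] 0.02100101422652174 [[-0.244, -0.933, -0.265, 0.237], [-0.97, 0.235, 0.066, 0.636], [0.0, 0.273, -0.962, 0.383], [0.0, 0.0, 0.0, 1.0]]
{'time_s': 0.15, 'joints': array([ 9.23093121e+01,  2.05802326e+01,  6.46987874e-01, -1.59344726e-02,
       -7.01378384e+01, -1.65080735e+01]), 'qd': array([ 0.01564534, -0.20016922,  0.13172208,  0.03692436,  0.03986728,
       -0.07530446]), 'joint_torque': array([-1.56272836e-03, -5.83276963e+01,  2.93288898e+01,  7.00128615e+00,
        8.71479919e-03, -1.16178976e-04]), 'tcp_pos': array([0.16548666, 0.65403528, 0.24486269]), 'eef_rot': array([ 1.79927590e+02, -5.83613675e-03, -1.42041810e+01]), 'contact_force': array([ 0.53083375,  0.67789769, -0.06401442]), 'moment': array([-0.02726684,  0.00421568, -0.05652055]), 'gripper_force': 0.0, 'gripper_width': 0.08790617530068331}
```

View pics/top0.png

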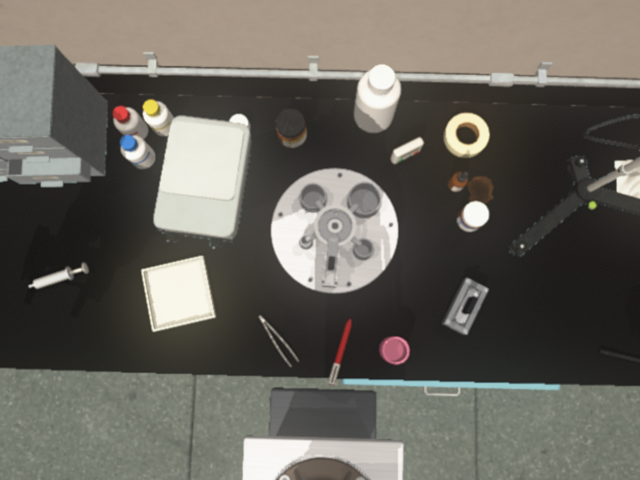

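View pics/scene0.png

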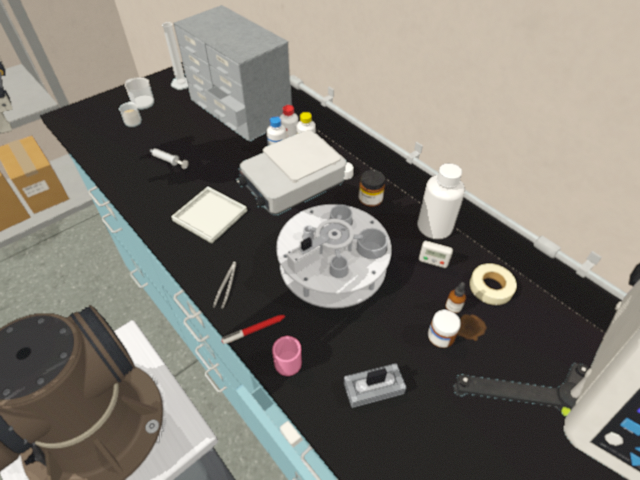

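The top view shows the carrier at (335,230) with four cups: big (365,199), second (313,197), third (363,248), narrow (306,242). The lock grip is at about (331,262). The tray is at (179,293), the rest with spanner at (466,306), the jar with white lid at (473,216), the dropper at (459,181), and the pink decoy at (395,350). The scene view agrees.

```bash
cat > m1.py <<'E'
from h import *
c=snap('top');P=cloud(c);f=c['frame']
def med(m,l): print(l,m.sum(),np.median(P[m],0).round(4))
Z=P[:,:,2]
for l,(u,v) in dict(car=(335,230),tray=(179,293),rest=(466,306),jar=(473,216),drop=(459,181),pink=(395,350),A=(365,199),B=(313,197),C=(363,248),D=(306,242)).items(): print(l,P[v,u].round(3))
# carrier deck circle: outer contour of z in 60..80mm
from scipy.optimize import least_squares
cc=P[230,335,:2]
r=np.hypot(P[:,:,0]-cc[0],P[:,:,1]-cc[1])
m=((Z>.06)&(Z<.08)&(r<.15)).astype(np.uint8)
cn=max(cv2.findContours(m,0,1)[0],key=cv2.contourArea)
h=cv2.convexHull(cn)[:,0];q=onz(c,h,.07)
s=least_squares(lambda p:np.hypot(q[:,0]-p[0],q[:,1]-p[1])-p[2],[*cc,.126],loss='soft_l1',f_scale=.001).x
print('carrier',s.round(4),'deck z',np.median(Z[m>0]).round(4))
C0=s[:2];r=np.hypot(P[:,:,0]-C0[0],P[:,:,1]-C0[1])
for lo,hi in [(.085,.1),(.1,.108),(.108,.116),(.116,.13),(.13,.15)]:
    mm=(Z>lo)&(Z<hi)&(r<.13);print(lo,mm.sum(), P[mm].mean(0).round(4) if mm.any() else '')
# tray & rest: minAreaRect of depth-raised pixels
for l,(u,v),R0,zt in [('tray',(179,293),.1,.014),('rest',(466,306),.075,.029)]:
    p0=onz(c,[(u,v)],zt)[0];rr=np.hypot(P[:,:,0]-p0[0],P[:,:,1]-p0[1])
    m=((Z>.004 if l=='tray' else Z>.015)&(rr<R0)).astype(np.uint8)
    if l=='tray': m=((f.min(2)>150)&(rr<.11)).astype(np.uint8)
    cn=max(cv2.findContours(m,0,1)[0],key=cv2.contourArea)[:,0]
    q=onz(c,cn,zt)[:,:2]; print(l,cv2.minAreaRect((q*1000).astype(np.float32)), np.percentile(Z[m>0],[5,50,95]).round(4))
T=cv2.resize(f[165:300,265:405],None,fx=4,fy=4,interpolation=cv2.INTER_CUBIC)
cv2.imwrite('pics/crop1.png',T[:,:,::-1])
E
python3 m1.py
```

```text
car [ 0.554 -0.012  0.108]
tray [0.432 0.305 0.006]
rest [ 0.418 -0.273  0.063]
jar [ 0.6   -0.291  0.059]
drop [ 0.672 -0.264  0.056]
pink [ 0.328 -0.142  0.004]
A [ 0.632 -0.074  0.045]
B [0.636 0.033 0.034]
C [ 0.534 -0.072  0.025]
D [0.544 0.046 0.017]
carrier [ 0.5636 -0.0123  0.1256] deck z 0.0694
0.085 575 [ 0.5912 -0.0262  0.0939]
0.1 940 [ 0.5605 -0.0118  0.105 ]
0.108 962 [ 0.5341 -0.0102  0.1117]
0.116 120 [ 0.5012 -0.0085  0.1175]
0.13 86 [ 0.4886 -0.0066  0.1382]
tray ((431.7496337890625, 306.66265869140625), (131.10537719726562, 130.14222717285156), 14.587071418762207) [0.     0.0038 0.0138]
rest ((421.5308532714844, -280.2291259765625), (52.55809020996094, 105.75911712646484), 63.259315490722656) [0.0209 0.0288 0.0704]
```

View pics/crop1.png

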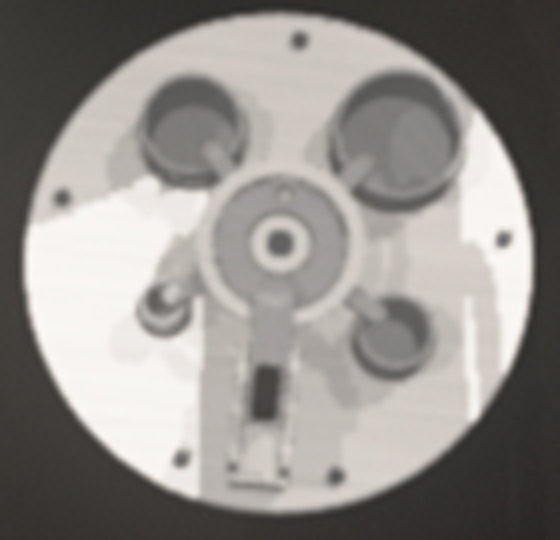

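All four cups are present, each with a finger over it, and the tongue covers the lower hole. The lock slide comes first: move above the grip and look with the wrist camera.

```bash
cat > plan.py <<'E'
from h import *
import sys
def plan(x,y,z,yaw,per=38.):
    s=get_state();p=s['tcp_pos'];e=s['eef_rot'];Rm=R.from_euler('xyz',e,degrees=True)
    d=(yaw-e[2]+90)%180-90
    Rt=R.from_euler('xyz',[180,0,yaw if abs((yaw-e[2]+180)%360-180)<90 else yaw+180],degrees=True)
    rv=(Rm.inv()*Rt).as_rotvec(degrees=True)/90
    t=Rt.inv().apply(np.array([x,y,z])-p)
    n=int(np.ceil(max(np.linalg.norm(t)*1000/per,1)));m=int(np.ceil(max(np.linalg.norm(rv)*90/7,1)))
    print('tcp',p.round(4),'rpy',e.round(2),'w',round(s['gripper_width'],4),'t',round(s['time_s'],1),'q6',s['joints'][5].round(1),'F',s['contact_force'].round(1))
    print('turn',rv.round(4),'in',m,'rows of',(rv/m).round(5),' shift',t.round(4),'in',n,'rows of',(t/n).round(5))
if __name__=='__main__': plan(*map(float,sys.argv[1:]))
E
python3 plan.py .455 -.004 .246 -4.4
```

```text
tcp [0.1655 0.6541 0.245 ] rpy [ 1.7994e+02 -1.0000e-02 -1.4200e+01] w 0.0876 t 0.2 q6 -16.5 F [-0.   0.5 -0.2]
turn [ 0.0006 -0.     -0.1089] in 2 rows of [ 3.200e-04 -1.000e-05 -5.445e-02]  shift [ 0.3391  0.634  -0.001 ] in 19 rows of [ 1.785e-02  3.337e-02 -5.000e-05]
```

Call:
apply_moves(targets=[[0.6, 0, 0, 0, 0, 0, -0.0545], [0.6, 0, 0, 0, 0, 0, -0.0545], [0.5, 0.0188, 0.0352, 0, 0, 0, 0], [0.5, 0.0188, 0.0352, 0, 0, 0, 0], [0.5, 0.0188, 0.0352, 0, 0, 0, 0], [0.5, 0.0188, 0.0352, 0, 0, 0, 0], [0.5, 0.0188, 0.0352, 0, 0, 0, 0], [0.5, 0.0188, 0.0352, 0, 0, 0, 0], [0.5, 0.0188, 0.0352, 0, 0, 0, 0], [0.5, 0.0188, 0.0352, 0, 0, 0, 0], [0.5, 0.0188, 0.0352, 0, 0, 0, 0], [0.5, 0.0188, 0.0352, 0, 0, 0, 0], [0.5, 0.0188, 0.0352, 0, 0, 0, 0], [0.5, 0.0188, 0.0352, 0, 0, 0, 0], [0.5, 0.0188, 0.0352, 0, 0, 0, 0], [0.5, 0.0188, 0.0352, 0, 0, 0, 0], [0.5, 0.0188, 0.0352, 0, 0, 0, 0], [0.5, 0.0188, 0.0352, 0, 0, 0, 0], [0.5, 0.0188, 0.0352, 0, 0, 0, 0], [0.5, 0.0188, 0.0352, 0, 0, 0, 0]], newtons=20)

```text
time_s: 1.87
tcp_pos: [0.4548, -0.0053, 0.2459]
eef_rot: [-180.0, -0.1, -4.4]
contact_force: [0.9, 1.2, 0.3]
gripper_width: 0.0436
gripper_force: 0.0
```

```bash
cat > m2.py <<'E'
from h import *
c=snap('wrist','w1.png');P=cloud(c);Z=P[:,:,2];f=c['frame'].astype(int)
print(get_state()['tcp_pos'].round(4),get_state()['eef_rot'].round(2))
C0=np.array([.5636,-.0123]);r=np.hypot(P[:,:,0]-C0[0],P[:,:,1]-C0[1])
m=(Z>.133)&(Z<.146)&(r<.13)&(r>.04)
if m.sum()>20:
    q=P[m];print('grip',m.sum(),np.median(q[:,2]).round(4),cv2.minAreaRect((q[:,:2]*1000).astype(np.float32)))
    cn=max(cv2.findContours(m.astype(np.uint8),0,1)[0],key=cv2.contourArea)[:,0];print(cn.min(0),cn.max(0))
E
python3 m2.py
```

```text
[ 0.4565 -0.0103  0.2456] [ 1.799e+02 -1.000e-02 -4.570e+00]
grip 705 0.1383 ((490.7055358886719, -5.694870948791504), (12.684707641601562, 23.750625610351562), 86.01307678222656)
[303 174] [323 211]
```

View pics/w1.png

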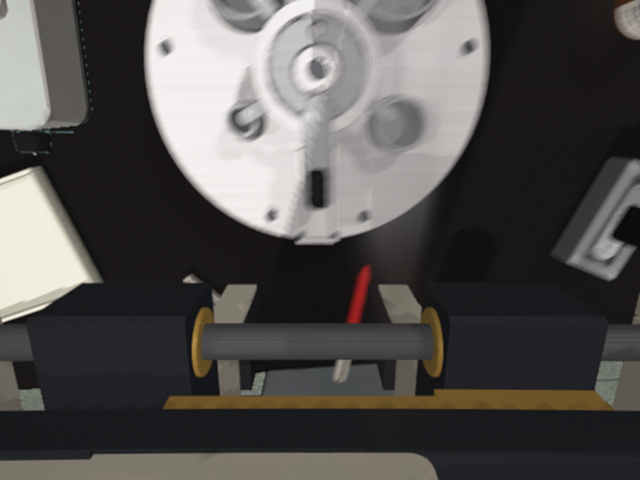

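The wrist view shows the black grip at (317,190), upright at z≈139 mm and yawed about −4.3°. Next: grip it and pull.

```bash
python3 plan.py .4905 -.0057 .140 -4.3
```

```text
tcp [ 0.4565 -0.0103  0.2456] rpy [ 1.799e+02 -1.000e-02 -4.570e+00] w 0.0436 t 1.9 q6 61.8 F [ 4.  -2.8  2.3]
turn [ 0.0011 -0.0001 -0.003 ] in 1 rows of [ 1.07e-03 -9.00e-05 -3.04e-03]  shift [ 0.0336 -0.0072  0.1056] in 3 rows of [ 0.01119 -0.00238  0.03519]
```

Call:
apply_moves(targets=[[0.45, 0, 0, 0, 0, 0, 0], [0.45, 0, 0, 0, 0, 0, 0], [0.45, 0.012, -0.0004, 0.02, 0, 0, 0], [0.45, 0.012, -0.0004, 0.02, 0, 0, 0], [0.45, 0.012, -0.0004, 0.02, 0, 0, 0], [0.45, 0, 0, 0, 0, 0, 0], [0.45, 0, 0, 0, 0, 0, 0], [0.45, 0, 0, 0, 0, 0, 0]])

```text
time_s: 2.58
tcp_pos: [0.4903, -0.0038, 0.1862]
eef_rot: [180.0, -0.0, -4.3]
contact_force: [-0.3, 0.3, 0.6]
gripper_width: 0.0395
gripper_force: 0.0
```

```bash
python3 plan.py .4905 -.0057 .140 -4.3
```

```text
tcp [ 0.4903 -0.0038  0.1862] rpy [ 1.80e+02 -2.00e-02 -4.28e+00] w 0.0395 t 2.6 q6 63.1 F [-0.3  0.3  0.6]
turn [ 0.     -0.0002  0.0002] in 1 rows of [ 3.0e-05 -2.2e-04  2.0e-04]  shift [0.0003 0.0019 0.0462] in 2 rows of [0.00015 0.00094 0.02312]
```

Call:
apply_moves(targets=[[0.45, 0, 0.001, 0.023, 0, 0, 0], [0.45, 0, 0.001, 0.023, 0, 0, 0], [0, 0, 0, 0, 0, 0, 0], [0, 0, 0, 0, 0, 0, 0], [0, 0, 0, 0, 0, 0, 0], [0, 0, 0, 0, 0, 0, 0], [0, 0, 0, 0, 0, 0, 0], [0, 0, 0, 0, 0, 0, 0], [0, -0.006, 0, 0, 0, 0, 0], [0, -0.006, 0, 0, 0, 0, 0], [0, -0.006, 0, 0, 0, 0, 0], [0, -0.006, 0, 0, 0, 0, 0], [0, -0.003, 0, 0, 0, 0, 0], [0, 0, 0, 0, 0, 0, 0], [0, 0, 0, 0, 0, 0, 0], [0, 0, 0, 0, 0, 0, 0]])

```text
time_s: 3.92
tcp_pos: [0.4669, -0.0036, 0.1413]
eef_rot: [-179.9, -0.4, -4.3]
contact_force: [11.3, 0.7, -5.5]
gripper_width: 0.012
gripper_force: 20.0
```

Call:
apply_moves(targets=[[0, -0.002, 0, 0, 0, 0, 0], [0, 0, 0, 0, 0, 0, 0], [0, 0, 0, 0, 0, 0, 0], [0, 0.003, 0, 0, 0, 0, 0], [0.45, 0, 0, 0, 0, 0, 0], [0.45, 0, 0, 0, 0, 0, 0], [0.45, 0, 0, 0, 0, 0, 0], [0.45, 0, 0, 0, 0, 0, 0], [0.45, 0, 0, -0.03, 0, 0, 0], [0.45, 0, 0, -0.03, 0, 0, 0], [0.45, 0, 0, -0.03, 0, 0, 0], [0.45, 0, 0, 0, 0, 0, 0], [0.45, 0, 0, 0, 0, 0, 0], [0.45, 0, 0, 0, 0, 0, 0]])

```text
time_s: 5.08
tcp_pos: [0.4638, -0.0049, 0.2292]
eef_rot: [-180.0, 0.0, -4.4]
contact_force: [-0.3, 0.3, -0.5]
gripper_width: 0.0397
gripper_force: 0.0
```

```bash
sed -i 's/w1.png/w2.png/' m2.py; cat >> m2.py <<'E'
u,v=proj(c,[.5636,-.0123,.106])[0].astype(int);print(u,v)
T=cv2.resize(c['frame'][max(v-80,0):v+80,u-100:u+100],None,fx=4,fy=4,interpolation=cv2.INTER_CUBIC);cv2.imwrite('pics/w2c.png',T[:,:,::-1][:600])
E
python3 m2.py
```

```text
[ 0.4636 -0.005   0.2287] [ 1.7998e+02  8.0000e-02 -4.4000e+00]
grip 735 0.1383 ((467.34796142578125, -4.153202533721924), (12.579133987426758, 23.875736236572266), 85.85076141357422)
[305 229] [325 267]
316 86
```

View pics/w2c.png

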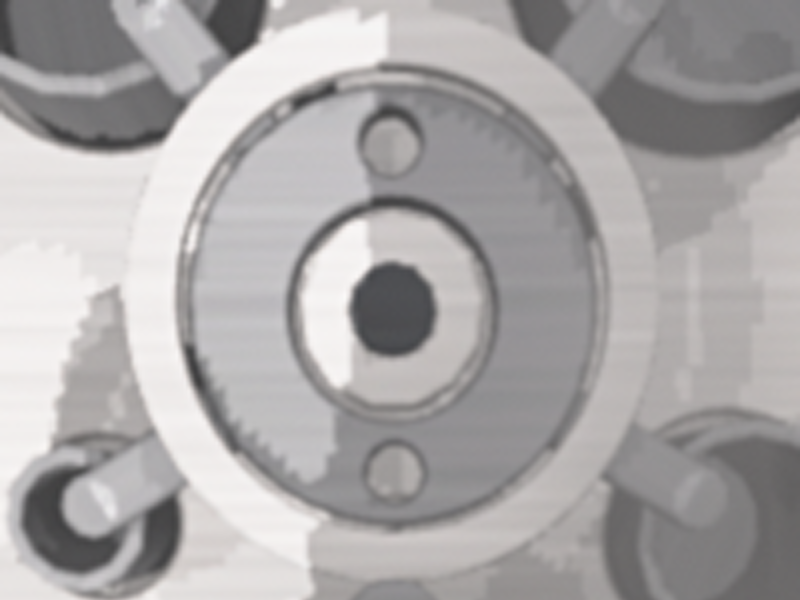

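The crop shows the ring holes uncovered, at crop (391,142) and (395,472), with the tongue tip at the bezel's outer edge. Now compute the ring pose, then measure the spanner.

```bash
cat > m3.py <<'E'
from h import *
c=snap('wrist');g=np.array([[391,142],[395,472.]]);uv=(g+.5)/4-.5+[216,6]
q=onz(c,uv,.106);print(q.round(4),'mid',q.mean(0).round(4),'len',np.linalg.norm(q[0]-q[1]).round(4),'yaw',np.degrees(np.arctan2(*(q[0]-q[1])[[1,0]])))
P=cloud(c);print('ring depth z',np.median(P[:,:,2][int(uv[0,1])+8:int(uv[0,1])+14,290:300]))
print(c['T'].round(3).tolist())
# bezel circle from depth: flat z~.111 annulus
Z=P[:,:,2];C=q.mean(0);r=np.hypot(P[:,:,0]-C[0],P[:,:,1]-C[1]);m=((Z>.1085)&(Z<.114)&(r<.05)).astype(np.uint8)
h=cv2.convexHull(np.argwhere(m)[:,::-1].astype(np.int32))[:,0];b=onz(c,h,.111)
from scipy.optimize import least_squares
print('bezel',least_squares(lambda p:np.hypot(b[:,0]-p[0],b[:,1]-p[1])-p[2],[*C[:2],.041],loss='soft_l1',f_scale=.0005).x.round(4),'z',np.median(Z[m>0]))
c=snap('top');P=cloud(c);Z=P[:,:,2]
p0=np.array([.421,-.28]);rr=np.hypot(P[:,:,0]-p0[0],P[:,:,1]-p0[1])
for lo,hi in [(.0265,.0325),(.05,.08)]:
    m=(Z>lo)&(Z<hi)&(rr<.07);q=P[m];print(lo,m.sum(),np.median(q,0).round(4),cv2.minAreaRect((q[:,:2]*1000).astype(np.float32)))
E
python3 m3.py; python3 plan.py .36 -.25 .25 -30
```

```text
[[ 0.5886 -0.0126  0.106 ]
 [ 0.5413 -0.0095  0.106 ]] mid [ 0.5649 -0.011   0.106 ] len 0.0474 yaw -3.696807039099506
ring depth z 0.10530408210023609
[[-0.075, -0.959, -0.274, 0.538], [-0.997, 0.072, 0.022, -0.011], [-0.001, 0.275, -0.962, 0.367], [0.0, 0.0, 0.0, 1.0]]
bezel [ 0.565  -0.0107  0.0408] z 0.11001269318307647
0.0265 777 [ 0.4205 -0.2796  0.0291] ((421.7288513183594, -281.87786865234375), (50.920753479003906, 104.3441162109375), 63.786102294921875)
0.05 155 [ 0.422  -0.2798  0.07  ] ((421.6543273925781, -281.1537780761719), (12.938261985778809, 34.99214172363281), 64.57522583007812)
tcp [ 0.4637 -0.0051  0.2285] rpy [ 1.7995e+02  1.1000e-01 -4.4000e+00] w 0.0392 t 5.2 q6 61.8 F [-1.  -0.6  0.2]
turn [0.0008 0.0011 0.2845] in 4 rows of [0.0002  0.00028 0.07113]  shift [ 0.0327  0.2639 -0.0215] in 8 rows of [ 0.00408  0.03299 -0.00269]
```

```bash
python3 plan.py .368 -.255 .2 -26
```

```text
tcp [ 0.4637 -0.0051  0.2285] rpy [ 1.7995e+02  1.1000e-01 -4.4000e+00] w 0.0392 t 5.2 q6 61.8 F [-1.  -0.6  0.2]
turn [0.0008 0.0011 0.2401] in 4 rows of [0.00019 0.00028 0.06001]  shift [0.0235 0.2666 0.0285] in 8 rows of [0.00294 0.03332 0.00356]
```

Call:
apply_moves(targets=[[0.45, 0, 0, 0, 0, 0, 0.06], [0.45, 0, 0, 0, 0, 0, 0.06], [0.45, 0, 0, 0, 0, 0, 0.06], [0.45, 0, 0, 0, 0, 0, 0.06], [0.45, 0.003, 0.0333, 0.0036, 0, 0, 0], [0.45, 0.003, 0.0333, 0.0036, 0, 0, 0], [0.45, 0.003, 0.0333, 0.0036, 0, 0, 0], [0.45, 0.003, 0.0333, 0.0036, 0, 0, 0], [0.45, 0.003, 0.0333, 0.0036, 0, 0, 0], [0.45, 0.003, 0.0333, 0.0036, 0, 0, 0], [0.45, 0.003, 0.0333, 0.0036, 0, 0, 0], [0.45, 0.003, 0.0333, 0.0036, 0, 0, 0], [0.45, 0, 0, 0, 0, 0, 0], [0.45, 0, 0, 0, 0, 0, 0], [0.45, 0, 0, 0, 0, 0, 0]])

```text
time_s: 6.48
tcp_pos: [0.3689, -0.2549, 0.2001]
eef_rot: [180.0, 0.1, -26.1]
contact_force: [-0.2, 0.6, -0.6]
gripper_width: 0.0395
gripper_force: 0.0
```

```bash
cat > m4.py <<'E'
from h import *
c=snap('wrist','w3.png');P=cloud(c);Z=P[:,:,2]
p0=np.array([.421,-.28]);rr=np.hypot(P[:,:,0]-p0[0],P[:,:,1]-p0[1])
for lo,hi in [(.0265,.0325),(.064,.075)]:
    m=(Z>lo)&(Z<hi)&(rr<.07);q=P[m];print(lo,m.sum(),np.median(q,0).round(4),cv2.minAreaRect((q[:,:2]*1000).astype(np.float32)))
E
python3 m4.py; python3 plan.py .422 -.281 .1 -26
```

```text
0.0265 6623 [ 0.429  -0.284   0.0283] ((423.56201171875, -282.2455139160156), (50.57928466796875, 104.25464630126953), 63.84646224975586)
0.064 953 [ 0.424  -0.283   0.0708] ((423.47210693359375, -282.8536071777344), (11.596494674682617, 35.30537033081055), 63.71420669555664)
tcp [ 0.3693 -0.2545  0.2004] rpy [ 1.7999e+02  5.0000e-02 -2.5980e+01] w 0.0396 t 6.5 q6 73.3 F [ 0.  -1.  -0.2]
turn [0.0001 0.0005 0.0002] in 1 rows of [0.00013 0.00053 0.00018]  shift [0.059  0.0007 0.1004] in 4 rows of [0.01476 0.00019 0.02509]
```

View pics/w3.png

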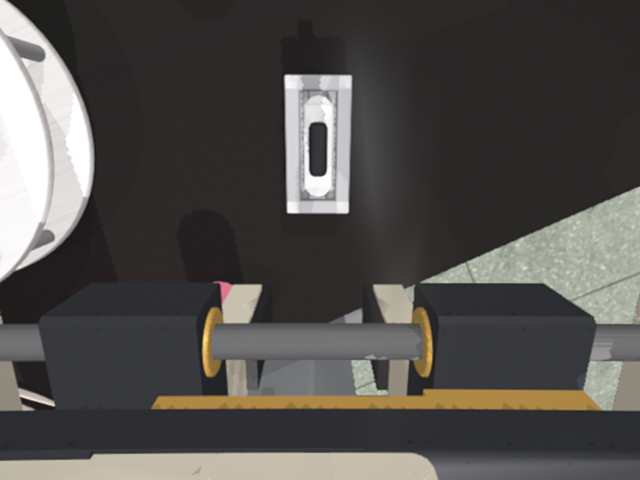

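The wrist view shows the spanner's grip at (318,148), seated in the rest and yawed −26.2°. Grasp it and lift.

Call:
apply_moves(targets=[[0.45, 0.02, 0.0005, 0.02, 0, 0, 0], [0.45, 0.02, 0.0005, 0.03, 0, 0, 0.002], [0.45, 0.021, 0.0004, 0.03, 0, 0, 0], [0.45, 0, 0, 0.03, 0, 0, 0], [0.45, 0, 0, 0.025, 0, 0, 0], [0.45, 0, 0, 0.0114, 0, 0, 0], [0.45, 0, 0, 0, 0, 0, 0], [0.45, 0, 0, 0, 0, 0, 0], [0, 0, 0, 0, 0, 0, 0], [0, 0, 0, 0, 0, 0, 0], [0, 0, 0, 0, 0, 0, 0], [0, 0, 0, 0, 0, 0, 0], [0, 0, 0, 0, 0, 0, 0], [0, 0, 0, 0, 0, 0, 0]], newtons=60)

```text
time_s: 7.7
tcp_pos: [0.4238, -0.2829, 0.0551]
eef_rot: [-180.0, -0.1, -26.2]
contact_force: [-0.4, 2.6, 4.6]
gripper_width: 0.0118
gripper_force: 60.0
```

```bash
python3 plan.py .5 -.15 .22 -4
```

```text
tcp [ 0.4238 -0.2829  0.0551] rpy [-1.7998e+02 -7.0000e-02 -2.6170e+01] w 0.0118 t 7.7 q6 75.4 F [-0.4  2.6  4.6]
turn [-0.     -0.0008 -0.2463] in 4 rows of [-1.000e-05 -2.100e-04 -6.158e-02]  shift [ 0.0667 -0.1379 -0.1649] in 6 rows of [ 0.01112 -0.02299 -0.02749]
```

Call:
apply_moves(targets=[[0, 0, 0, -0.01, 0, 0, 0], [0, 0, 0, -0.02, 0, 0, 0], [0, 0, 0, -0.03, 0, 0, 0], [0, 0, 0, -0.035, 0, 0, 0], [0, 0, 0, -0.035, 0, 0, -0.06], [0, 0, 0, -0.035, 0, 0, -0.06], [0, 0, 0, 0, 0, 0, -0.064], [0, 0, 0, 0, 0, 0, -0.0624], [0, 0.0135, -0.0313, 0.0048, 0, 0, 0], [0, 0.0135, -0.0313, 0.0048, 0, 0, 0], [0, 0.0135, -0.0313, 0.0048, 0, 0, 0], [0, 0.0135, -0.0313, 0.0048, 0, 0, 0], [0, 0.0135, -0.0313, 0.0048, 0, 0, 0], [0, 0.0135, -0.0313, 0.0048, 0, 0, 0], [0, 0.0135, -0.0313, 0.0048, 0, 0, 0], [0, 0.0135, -0.0313, 0.0048, 0, 0, 0], [0, 0.0135, -0.0313, 0.0048, 0, 0, 0], [0, 0, 0, 0, 0, 0, 0]])

```text
time_s: 9.2
tcp_pos: [0.5662, -0.0063, 0.1755]
eef_rot: [-180.0, 0.0, -3.8]
contact_force: [-0.0, -1.0, -1.1]
gripper_width: 0.0116
gripper_force: 60.0
```

Call:
apply_moves(targets=[[0, 0, 0, 0, 0, 0, 0], [0, 0, 0, 0, 0, 0, 0], [0, 0, 0, 0, 0, 0, 0]])

```text
time_s: 9.45
tcp_pos: [0.5637, -0.011, 0.1765]
eef_rot: [180.0, 0.0, -4.0]
contact_force: [-1.1, -0.7, -1.3]
gripper_width: 0.0117
gripper_force: 60.0
```

```bash
python3 plan.py .565 -.0108 .18 -4; python3 - <<'E'
from h import *
c=snap('wrist');s=get_state();p=s['tcp_pos']
u,v=proj(c,p+[0,0,-.045])[0].astype(int);print(u,v)
a=c['frame'][v-150:min(v+80,480),max(u-110,0):u+110]
c2=snap('scene');u,v=proj(c2,p+[0,0,-.06])[0].astype(int);b=c2['frame'][v-60:v+55,u-55:u+55]
a=cv2.resize(a,(440,460));b=cv2.resize(b,(440,460),interpolation=cv2.INTER_CUBIC)
cv2.imwrite('pics/ins1.png',cv2.resize(np.hstack([a,b]),(800,418))[:,:,::-1])
E
```

```text
tcp [ 0.5637 -0.011   0.1765] rpy [ 1.80e+02  2.00e-02 -4.03e+00] w 0.0117 t 9.4 q6 67.2 F [-1.1 -0.7 -1.3]
turn [ 0.      0.0002 -0.0004] in 1 rows of [ 2.0e-05  1.7e-04 -3.6e-04]  shift [ 0.0013 -0.0003 -0.0035] in 1 rows of [ 0.00129 -0.00031 -0.00355]
316 283
```

View pics/ins1.png

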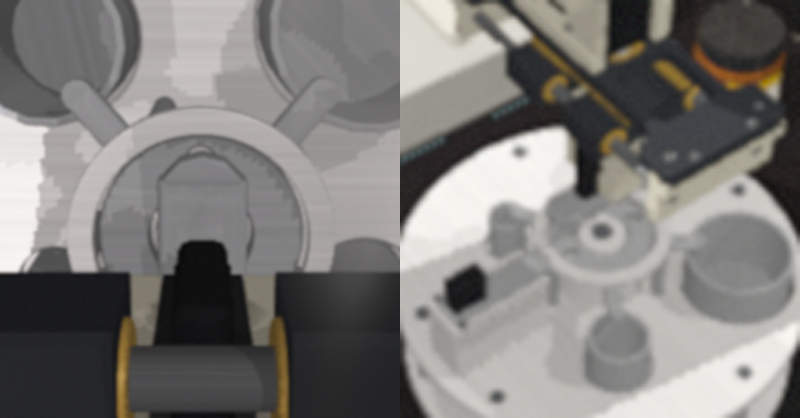

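Left: the spanner bar hangs over the ring, centred in the bezel, with the far hole just showing at (200,150). Descend carefully.

Call:
apply_moves(targets=[[0, 0.0013, -0.0002, 0.011, 0, 0, 0], [0, 0, 0, 0.011, 0, 0, 0], [0, 0, 0, 0, 0, 0, 0], [0, 0, 0, 0, 0, 0, 0], [0, 0, 0, 0.002, 0, 0, 0], [0, 0, 0, 0.002, 0, 0, 0], [0, 0, 0, 0.001, 0, 0, 0], [0, 0, 0, 0, 0, 0, 0], [0, 0, 0, 0, 0, 0, 0]])

```text
time_s: 10.3
tcp_pos: [0.5656, -0.0101, 0.1493]
eef_rot: [-180.0, -0.0, -4.0]
contact_force: [0.2, -0.1, -2.5]
gripper_width: 0.0119
gripper_force: 60.0
```

Call:
apply_moves(targets=[[0, 0, 0, 0.0015, 0, 0, 0], [0, 0, 0, 0.0015, 0, 0, 0], [0, 0, 0, 0.0015, 0, 0, 0], [0, 0, 0, 0, 0, 0, 0], [0, 0, 0, 0, 0, 0, 0], [0, 0, 0, 0, 0, 0, 0]])

```text
time_s: 10.8
tcp_pos: [0.5656, -0.0102, 0.1447]
eef_rot: [180.0, 0.0, -4.0]
contact_force: [-0.1, -0.1, -1.2]
gripper_width: 0.0117
gripper_force: 60.0
```

Call:
apply_moves(targets=[[0, 0, 0, 0.0005, 0, 0, -0.03], [0, 0, 0, 0, 0, 0, -0.03], [0, 0, 0, 0, 0, 0, -0.03], [0, 0, 0, 0, 0, 0, -0.03], [0, 0, 0, 0, 0, 0, -0.03], [0, 0, 0, 0, 0, 0, -0.03], [0, 0, 0, 0, 0, 0, -0.03], [0, 0, 0, 0, 0, 0, -0.03], [0, 0, 0, 0, 0, 0, -0.03], [0, 0, 0, 0, 0, 0, -0.03], [0, 0, 0, 0, 0, 0, -0.03], [0, 0, 0, 0, 0, 0, -0.03], [0, 0, 0, 0, 0, 0, -0.03], [0, 0, 0, 0, 0, 0, -0.03], [0, 0, 0, 0, 0, 0, -0.02], [0, 0, 0, 0, 0, 0, 0], [0, 0, 0, 0, 0, 0, 0], [0, 0, 0, 0, 0, 0, 0]])

```text
time_s: 12.3
tcp_pos: [0.5657, -0.0103, 0.1443]
eef_rot: [180.0, -0.0, 35.5]
contact_force: [0.9, -1.0, -1.8]
gripper_width: 0.012
gripper_force: 60.0
```

```bash
python3 -c "
from h import *;s=get_state();print(s['contact_force'],s['moment'],s['eef_rot'],s['joints'])"
```

```text
[ 0.94614614 -1.00765159 -1.80499155] [-0.5471023  -0.20893049 -0.04352239] [ 1.79987526e+02 -4.26675559e-03  3.55475756e+01] [ 1.87813773e+01  1.53657231e+01 -2.11139677e+01  1.33243598e-02
 -5.35126263e+01  1.06758275e+02]
```

Call:
apply_moves(targets=[[0, 0, 0, 0, 0, 0, -0.02], [0, 0, 0, 0, 0, 0, -0.02], [0, 0, 0, 0, 0, 0, -0.02], [0, 0, 0, 0, 0, 0, -0.01], [0, 0, 0, 0, 0, 0, 0], [0, 0, 0, 0, 0, 0, 0], [0, 0, 0, 0, 0, 0, 0], [0, 0, 0, 0, 0, 0, 0]])

```text
time_s: 12.97
tcp_pos: [0.5657, -0.0103, 0.1443]
eef_rot: [180.0, -0.0, 41.9]
contact_force: [1.0, -1.0, -0.1]
gripper_width: 0.0116
gripper_force: 60.1
```

```bash
python3 -c "
from h import *;s=get_state();print(s['contact_force'],s['moment'],s['eef_rot'])
c=snap('wrist');p=s['tcp_pos'];u,v=proj(c,p+[0,0,-.045])[0].astype(int)
a=c['frame'][max(v-220,0):v+40,max(u-170,0):u+170];c2=snap('top');b=c2['frame'][165:295,265:405]
cv2.imwrite('pics/turn1.png',np.hstack([cv2.resize(a,(420,320)),cv2.resize(b,(345,320),interpolation=2)])[:,:,::-1])
"
```

```text
[ 1.01299915 -1.0136744  -0.10955064] [-0.67538476 -0.32338249 -0.52896953] [ 1.79990182e+02 -6.95151130e-03  4.18617625e+01]
```

View pics/turn1.png

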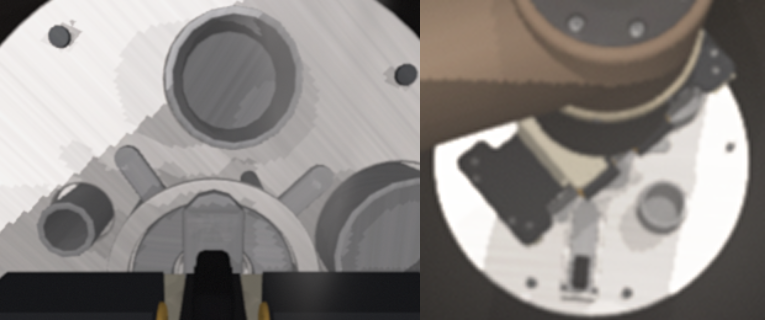

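Ring freed: the fingers lie midway between the cups and the stop moment is 0.53 N m. I'll back off a little and leave the spanner standing in the ring. The cups will be gripped tangentially, clear of it.

Call:
apply_moves(targets=[[0, 0, 0, 0, 0, 0, 0.025], [0, 0, 0, 0, 0, 0, 0.02], [0, 0, 0, 0, 0, 0, 0], [0.5, 0, 0, 0, 0, 0, 0], [0.5, 0, 0, 0, 0, 0, 0], [0.5, 0, 0, 0, 0, 0, 0], [0.5, 0, 0, 0, 0, 0, 0], [0.5, 0, 0, -0.015, 0, 0, 0], [0.5, 0, 0, -0.035, 0, 0, 0], [0.7, 0, 0, -0.035, 0, 0, 0], [1, 0, 0, -0.035, 0, 0, 0], [1, 0, 0, 0, 0, 0, 0], [1, 0, 0, 0, 0, 0, 0], [1, 0, 0, 0, 0, 0, 0]], newtons=15)

```text
time_s: 14.23
tcp_pos: [0.5653, -0.0101, 0.264]
eef_rot: [-180.0, -0.0, 37.9]
contact_force: [-1.2, -0.3, -0.4]
gripper_width: 0.0715
gripper_force: 0.0
```

```bash
cat > cups.py <<'E'
from h import *
from scipy.optimize import least_squares
C=np.array([.565,-.0108]);D={'A':33,'B':26,'C':19,'D':12}
HT=.096
def cups(n='wrist'):
    c=snap(n);P=cloud(c);Z=P[:,:,2]
    x=P[:,:,0]-C[0];y=P[:,:,1]-C[1];r=np.hypot(x,y)
    m=((Z>.091)&(Z<.0995)&(r>.043)&(r<.125)).astype(np.uint8)
    n,l=cv2.connectedComponents(cv2.morphologyEx(m,cv2.MORPH_CLOSE,np.ones((3,3))))
    for i in range(1,n):
        k=(l==i)&(m>0)
        if k.sum()<40: continue
        q=P[k];ys,xs=np.nonzero(k)
        b=q[:,:2];f=least_squares(lambda p:np.hypot(b[:,0]-p[0],b[:,1]-p[1])-p[2],[*b.mean(0),.02],loss='soft_l1',f_scale=.001).x
        # outer rim by ray onto plane
        h=cv2.convexHull(np.argwhere(k)[:,::-1].astype(np.int32))[:,0];hb=onz(c,h,HT)
        g=least_squares(lambda p:np.hypot(hb[:,0]-p[0],hb[:,1]-p[1])-p[2],[*f[:2],.02],loss='soft_l1',f_scale=.0005).x
        print(k.sum(),'px',xs.mean().round(),ys.mean().round(),'z',np.median(q[:,2]).round(4),'depthfit',f.round(4),'rayfit',g.round(4),'pol',np.hypot(*(g[:2]-C)).round(4),np.degrees(np.arctan2(*(g[:2]-C)[::-1])).round(1), 'edge',xs.min(),xs.max(),ys.min(),ys.max())
    print(get_state()['tcp_pos'].round(4),get_state()['eef_rot'].round(1))
if __name__=='__main__': cups()
E
python3 cups.py
```

```text
895 px 321.0 126.0 z 0.0949 depthfit [0.627  0.0339 0.0244] rayfit [0.627  0.0339 0.0258] pol 0.0765 35.8 edge 287 355 91 162
1096 px 422.0 210.0 z 0.0947 depthfit [ 0.6251 -0.0681  0.031 ] rayfit [ 0.6252 -0.0678  0.0326] pol 0.0828 -43.4 edge 379 461 170 250
344 px 242.0 210.0 z 0.0949 depthfit [0.5385 0.045  0.0103] rayfit [0.5389 0.045  0.0118] pol 0.0616 115.1 edge 227 256 195 224
44 px 247.0 278.0 z 0.0953 depthfit [ -1.8797 -33.2483  33.3414] rayfit [ -0.6906 -16.5635  16.6143] pol 16.6003 -94.3 edge 235 258 266 291
524 px 343.0 300.0 z 0.0946 depthfit [ 0.5276 -0.0678  0.0172] rayfit [ 0.528  -0.0673  0.0189] pol 0.0676 -123.2 edge 322 365 279 320
[ 0.565  -0.0102  0.2632] [-1.80e+02  1.00e-01  3.79e+01]
```

Call:
apply_moves(targets=[[1, 0, 0, 0, 0, 0, 0.077], [1, 0, 0, 0, 0, 0, 0.077], [1, 0, 0, 0, 0, 0, 0.077], [1, 0, 0, 0, 0, 0, 0.077], [1, 0, 0, 0, 0, 0, 0.077], [1, 0, 0, 0, 0, 0, 0.077], [1, 0, 0, 0, 0, 0, 0.077], [1, 0, 0, 0, 0, 0, 0.077], [1, 0, 0, 0, 0, 0, 0.077], [1, 0, 0, 0, 0, 0, 0.077], [1, 0, 0, 0, 0, 0, 0.077], [1, 0, 0, 0, 0, 0, 0.077], [1, 0, 0, 0, 0, 0, 0.043], [1, 0, 0, 0, 0, 0, 0], [1, 0, 0, 0, 0, 0, 0], [1, 0, 0, 0, 0, 0, 0]])

```text
time_s: 15.62
tcp_pos: [0.5653, -0.0103, 0.2634]
eef_rot: [179.9, 0.0, -49.0]
contact_force: [0.1, -0.1, 0.0]
gripper_width: 0.0876
gripper_force: 0.0
```

```bash
python3 cups.py;python3 plan.py .565 -.0108 .2 -49.3; python3 -c "
from h import *;snap('wrist','a1.png')"
```

```text
1210 px 307.0 114.0 z 0.0949 depthfit [ 0.6249 -0.0684  0.0314] rayfit [ 0.625  -0.0684  0.0329] pol 0.0831 -43.8 edge 264 351 70 162
592 px 401.0 203.0 z 0.0949 depthfit [ 0.5271 -0.068   0.0172] rayfit [ 0.5273 -0.068   0.0188] pol 0.0685 -123.4 edge 377 424 179 226
841 px 222.0 217.0 z 0.0949 depthfit [0.6268 0.0336 0.0241] rayfit [0.6268 0.0333 0.0258] pol 0.0759 35.5 edge 191 255 185 247
120 px 388.0 272.0 z 0.0952 depthfit [0.4922 0.1565 0.1764] rayfit [ 0.4873 -0.0115  0.0291] pol 0.0777 -179.5 edge 363 417 255 300
321 px 298.0 293.0 z 0.0949 depthfit [0.5383 0.0442 0.0104] rayfit [0.5386 0.0438 0.0121] pol 0.0607 115.8 edge 285 312 279 306
[ 0.5654 -0.0102  0.2636] [180.   0. -49.]
tcp [ 0.5654 -0.0102  0.2636] rpy [ 1.7995e+02  2.0000e-02 -4.9050e+01] w 0.0877 t 15.7 q6 22.2 F [-0.3  0.2 -0.6]
turn [0.0005 0.0003 0.0028] in 1 rows of [0.00055 0.00026 0.00279]  shift [0.0002 0.0007 0.0636] in 2 rows of [9.00e-05 3.40e-04 3.18e-02]
```

View pics/a1.png

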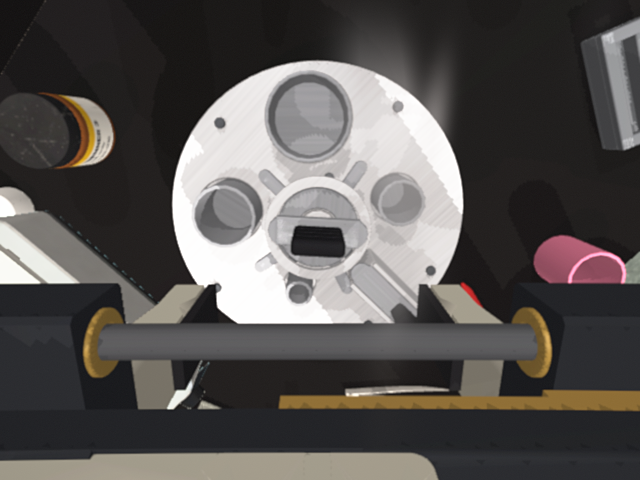

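The wrist view shows cup A at (307,114), B at (222,217), C at (401,203), D at (298,293), and the spanner standing in the ring at (318,240). All fits agree within 1 mm. Take A first.

Call:
apply_moves(targets=[[1, 0.0277, -0.0023, 0.01, 0, 0, 0], [1, 0.0277, -0.0023, 0.01, 0, 0, 0], [1, 0.0276, -0.0023, 0.01, 0, 0, 0], [1, 0, 0, 0.03, 0, 0, 0], [1, 0, 0, 0.03, 0, 0, 0], [1, 0, 0, 0.03, 0, 0, 0], [1, 0, 0, 0, 0, 0, 0], [1, 0, 0, 0, 0, 0, 0], [1, 0, 0, 0, 0, 0, 0]])

```text
time_s: 16.47
tcp_pos: [0.6261, -0.0685, 0.1459]
eef_rot: [-179.9, -0.1, -49.1]
contact_force: [0.8, 0.8, 0.7]
gripper_width: 0.0879
gripper_force: 0.0
```

```bash
python3 plan.py .625 -.0684 .102 -49
```

```text
tcp [ 0.6261 -0.0685  0.1459] rpy [-1.7994e+02 -9.0000e-02 -4.9110e+01] w 0.0879 t 16.5 q6 29.3 F [0.8 0.8 0.7]
turn [-0.0007 -0.001  -0.0012] in 1 rows of [-0.00069 -0.00101 -0.00118]  shift [-0.0008  0.0008  0.0439] in 2 rows of [-0.00042  0.00039  0.02197]
```

Call:
apply_moves(targets=[[1, -0.0004, 0.0004, 0.022, 0, 0, 0], [1, -0.0004, 0.0004, 0.022, 0, 0, 0], [1, 0, 0, 0, 0, 0, 0], [1, 0, 0, 0, 0, 0, 0], [0.3, 0, 0, 0, 0, 0, 0], [0.3, 0, 0, 0, 0, 0, 0], [0.3, 0, 0, 0, 0, 0, 0], [0.3, 0, 0, 0, 0, 0, 0], [0.3, 0, 0, 0, 0, 0, 0], [0.3, 0, 0, -0.02, 0, 0, 0], [0.3, 0, 0, -0.03, 0, 0, 0], [0.3, 0, 0, -0.035, 0, 0, 0], [0.3, 0, 0, -0.035, 0, 0, 0], [0.3, 0, 0, -0.025, 0, 0, 0], [0.3, 0, 0, 0, 0, 0, 0]])

```text
time_s: 17.72
tcp_pos: [0.6266, -0.0686, 0.252]
eef_rot: [-179.6, -0.4, -49.1]
contact_force: [1.1, 0.0, 0.2]
gripper_width: 0.0664
gripper_force: 15.0
```

```bash
python3 plan.py .432 .3065 .245 -5;  python3 plan.py .385 .2 .245 -5
```

```text
tcp [ 0.6266 -0.0686  0.252 ] rpy [-179.58   -0.37  -49.13] w 0.0664 t 17.7 q6 29.3 F [1.1 0.  0.2]
turn [-0.0029 -0.0057 -0.4903] in 7 rows of [-0.00042 -0.00081 -0.07005]  shift [-0.2265 -0.3567  0.007 ] in 12 rows of [-0.01888 -0.02973  0.00059]
tcp [ 0.6266 -0.0686  0.252 ] rpy [-179.58   -0.37  -49.13] w 0.0664 t 17.7 q6 29.3 F [1.1 0.  0.2]
turn [-0.0029 -0.0057 -0.4903] in 7 rows of [-0.00042 -0.00081 -0.07005]  shift [-0.2641 -0.2465  0.007 ] in 10 rows of [-0.02641 -0.02465  0.0007 ]
```

Call:
apply_moves(targets=[[0.3, 0, 0, 0, 0, 0, -0.07], [0.3, 0, 0, 0, 0, 0, -0.07], [0.3, 0, 0, 0, 0, 0, -0.07], [0.3, 0, 0, 0, 0, 0, -0.07], [0.3, 0, 0, 0, 0, 0, -0.07], [0.3, 0, 0, 0, 0, 0, -0.07], [0.3, 0, 0, 0, 0, 0, -0.07], [0.3, -0.0189, -0.0297, 0.0006, 0, 0, 0], [0.3, -0.0189, -0.0297, 0.0006, 0, 0, 0], [0.3, -0.0189, -0.0297, 0.0006, 0, 0, 0], [0.3, -0.0189, -0.0297, 0.0006, 0, 0, 0], [0.3, -0.0189, -0.0297, 0.0006, 0, 0, 0], [0.3, -0.0189, -0.0297, 0.0006, 0, 0, 0], [0.3, -0.0189, -0.0297, 0.0006, 0, 0, 0], [0.3, -0.0189, -0.0297, 0.0006, 0, 0, 0], [0.3, -0.0189, -0.0297, 0.0006, 0, 0, 0], [0.3, -0.0189, -0.0297, 0.0006, 0, 0, 0], [0.3, -0.0189, -0.0297, 0.0006, 0, 0, 0], [0.3, -0.0189, -0.0297, 0.0006, 0, 0, 0], [0.3, 0, 0, 0, 0, 0, 0]])

```text
time_s: 19.38
tcp_pos: [0.4275, 0.3108, 0.2377]
eef_rot: [-179.9, 0.0, -4.9]
contact_force: [0.6, -0.8, -0.0]
gripper_width: 0.0666
gripper_force: 15.0
```

```bash
cat > tray.py <<'E'
from h import *
def tray(n='scene',f=None):
    c=snap(n,f);P=cloud(c);Z=P[:,:,2];g=c['frame'].astype(int)
    rr=np.hypot(P[:,:,0]-.432,P[:,:,1]-.306)
    m=((Z<.03)&(g.min(2)>120)&(rr<.16)).astype(np.uint8)
    cn=cv2.findContours(m,0,1)[0];cn=np.vstack([k for k in cn if cv2.contourArea(k)>60])[:,0]
    q=onz(c,cn,.014)[:,:2];print(n,'tray',cv2.minAreaRect((q*1000).astype(np.float32)),'px',cn.min(0),cn.max(0))
if __name__=='__main__':
    tray('scene','t_s.png');tray('wrist','t_w.png')
    from plan import plan
    plan(.432,.3065,.068,-5)
E
python3 tray.py; python3 - <<'E'
import cv2,numpy as np
a=cv2.imread('pics/t_s.png');b=cv2.imread('pics/t_w.png')
cv2.imwrite('pics/t_sw.png',np.hstack([cv2.resize(a,(400,300)),cv2.resize(b,(400,300))]))
E
```

```text
scene tray ((305.15789794921875, 149.1657257080078), (584.840087890625, 187.18917846679688), 52.074951171875) px [159 187] [245 406]
wrist tray ((424.9473876953125, 320.9576721191406), (130.12286376953125, 133.1675567626953), 14.768414497375488) px [214 125] [390 264]
tcp [0.4286 0.3077 0.2377] rpy [ 1.7998e+02  2.0000e-02 -4.9100e+00] w 0.0663 t 19.5 q6 28.1 F [-0.4  0.4 -0.5]
turn [0.0003 0.0002 0.001 ] in 1 rows of [0.00025 0.00022 0.00097]  shift [0.0034 0.0009 0.1697] in 5 rows of [0.00069 0.00018 0.03393]
```

View pics/t_sw.png

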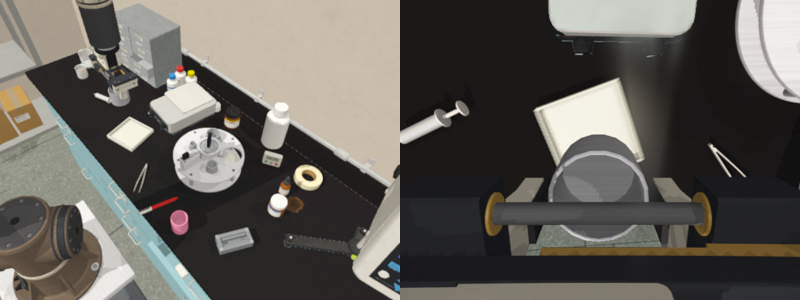

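```bash
cat > tray2.py <<'E'
from h import *
def tray2(n='scene'):
    c=snap(n);P=cloud(c);Z=P[:,:,2];g=c['frame'].astype(int)
    m=((Z<.03)&(g.min(2)>130)&(P[:,:,0]>.3)&(P[:,:,0]<.56)&(P[:,:,1]>.18)&(P[:,:,1]<.45)).astype(np.uint8)
    k=max(cv2.findContours(m,0,1)[0],key=cv2.contourArea);k=cv2.convexHull(k)
    q=onz(c,k[:,0],.014)[:,:2];r=cv2.minAreaRect((q*1000).astype(np.float32));print(n,'tray',r,'px',k[:,0].min(0),k[:,0].max(0));return r
if __name__=='__main__': tray2('scene');tray2('wrist')
E
python3 tray2.py
```

```text
scene tray ((411.8302307128906, 329.3789367675781), (139.19302368164062, 140.63401794433594), 14.744935989379883) px [159 185] [233 239]
wrist tray ((426.36285400390625, 339.18701171875), (104.03190612792969, 129.67266845703125), 14.812039375305176) px [199 141] [359 287]
```

Call:
apply_moves(targets=[[0.3, -0.03, 0, -0.01, 0, 0, 0], [0.3, -0.03, 0, -0.01, 0, 0, 0], [0.3, 0, 0, 0, 0, 0, 0], [0.3, 0, 0, 0, 0, 0, 0], [0.3, 0, 0, 0, 0, 0, 0], [0.3, 0, 0, 0, 0, 0, 0], [0.3, 0, 0, 0, 0, 0, 0]])

```text
time_s: 20.17
tcp_pos: [0.3704, 0.3114, 0.2575]
eef_rot: [180.0, 0.0, -5.2]
contact_force: [0.5, -0.1, -0.4]
gripper_width: 0.0665
gripper_force: 15.0
```

```bash
python3 tray2.py; python3 tray2.py; python3 -c "
from h import *
a=snap('scene')['frame'];b=snap('wrist')['frame'];cv2.imwrite('pics/t2.png',np.hstack([cv2.resize(a,(400,300)),cv2.resize(b,(400,300))])[:,:,::-1])"
```

```text
scene tray ((410.7671203613281, 331.08197021484375), (138.9878387451172, 140.88514709472656), 14.87848949432373) px [158 185] [232 239]
wrist tray ((413.6165466308594, 336.1268310546875), (129.58299255371094, 129.55694580078125), 14.747559547424316) px [199  74] [371 247]
scene tray ((410.5802917480469, 331.038818359375), (139.35597229003906, 140.88731384277344), 14.868095397949219) px [158 185] [232 239]
wrist tray ((413.56939697265625, 336.1457214355469), (129.69351196289062, 129.65196228027344), 14.802738189697266) px [199  73] [371 247]
```

View pics/t2.png

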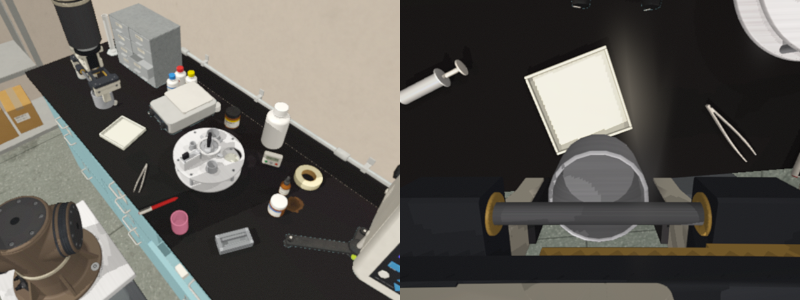

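Wrist view: the tray was knocked and now lies whole at half-res (580,100), measured as a clean 130 mm square centred at (0.4136, 0.3361). Place A there.

```bash
python3 plan.py .4136 .3361 .1 -5
```

```text
tcp [0.3699 0.3118 0.2577] rpy [ 1.7997e+02  1.0000e-02 -5.0900e+00] w 0.0664 t 20.5 q6 21.4 F [-0.4  0.6 -0.4]
turn [ 0.0003  0.0001 -0.001 ] in 1 rows of [ 3.20e-04  9.00e-05 -1.03e-03]  shift [ 0.0414 -0.028   0.1577] in 5 rows of [ 0.00827 -0.00559  0.03155]
```

Call:
apply_moves(targets=[[0.3, 0.0138, -0.0093, 0.03, 0, 0, 0], [0.3, 0.0138, -0.0093, 0.03, 0, 0, 0], [0.3, 0.0138, -0.0094, 0.03, 0, 0, 0], [0.3, 0, 0, 0.03, 0, 0, 0], [0.3, 0, 0, 0.03, 0, 0, 0], [0.3, 0, 0, 0.02, 0, 0, 0], [0.3, 0, 0, 0, 0, 0, 0], [0.3, 0, 0, 0, 0, 0, 0], [0.3, 0, 0, 0.01, 0, 0, 0], [0.3, 0, 0, 0.01, 0, 0, 0], [0.3, 0, 0, 0.004, 0, 0, 0], [0.3, 0, 0, 0, 0, 0, 0], [0.3, 0, 0, 0, 0, 0, 0]])

```text
time_s: 21.55
tcp_pos: [0.4135, 0.3362, 0.0642]
eef_rot: [-180.0, -0.0, -5.1]
contact_force: [0.0, 0.9, -0.6]
gripper_width: 0.0664
gripper_force: 15.0
```

Call:
apply_moves(targets=[[0.3, 0, 0, 0.001, 0, 0, 0], [0.3, 0, 0, 0.0011, 0, 0, 0], [0.3, 0, 0, 0, 0, 0, 0], [0.3, 0, 0, 0, 0, 0, 0], [1, 0, 0, 0, 0, 0, 0], [1, 0, 0, 0, 0, 0, 0], [1, 0, 0, 0, 0, 0, 0], [1, 0, 0, 0, 0, 0, 0], [1, 0, 0, 0, 0, 0, 0], [1, 0, 0, -0.02, 0, 0, 0], [1, 0, 0, -0.03, 0, 0, 0], [1, 0, 0, -0.03, 0, 0, 0], [1, 0, 0, -0.03, 0, 0, 0], [1, 0, 0, -0.03, 0, 0, 0], [1, -0.03, 0, -0.02, 0, 0, 0], [1, -0.03, 0, 0, 0, 0, 0], [1, 0, 0, 0, 0, 0, 0], [1, 0, 0, 0, 0, 0, 0], [1, 0, 0, 0, 0, 0, 0]])

```text
time_s: 23.13
tcp_pos: [0.3537, 0.3416, 0.222]
eef_rot: [-180.0, -0.0, -5.0]
contact_force: [-0.3, 0.7, 0.2]
gripper_width: 0.0874
gripper_force: 0.0
```

```bash
cat > rim.py <<'E'
from h import *
from scipy.optimize import least_squares
import sys
def rim(z,R0,c0,f=None,n='wrist',tol=.004):
    c=snap(n,f);P=cloud(c);Z=P[:,:,2];r=np.hypot(P[:,:,0]-c0[0],P[:,:,1]-c0[1])
    k=(abs(Z-z)<tol)&(r<R0+.02);ys,xs=np.nonzero(k);q=P[k]
    h=cv2.convexHull(np.argwhere(k)[:,::-1].astype(np.int32))[:,0];b=onz(c,h,z)
    g=least_squares(lambda p:np.hypot(b[:,0]-p[0],b[:,1]-p[1])-p[2],[*q[:,:2].mean(0),R0],loss='soft_l1',f_scale=.0005).x
    f2=least_squares(lambda p:np.hypot(q[:,0]-p[0],q[:,1]-p[1])-p[2],[*q[:,:2].mean(0),R0],loss='soft_l1',f_scale=.0005).x
    print('rim n',k.sum(),'z',np.median(q[:,2]).round(4),'ray',g.round(4),'depth',f2.round(4),'px',xs.min(),xs.max(),ys.min(),ys.max())
if __name__=='__main__':
    a=list(map(float,sys.argv[1:5]));rim(a[0],a[1],a[2:4])
E
python3 rim.py .056 .033 .4136 .3361; python3 tray2.py; python3 plan.py .6269 .0336 .25 -145
```

```text
rim n 1115 z 0.0549 ray [0.4141 0.336  0.0328] depth [0.4141 0.336  0.0314] px 274 360 103 191
scene tray ((410.6679992675781, 330.9598388671875), (139.38494873046875, 140.79803466796875), 14.976923942565918) px [158 185] [232 239]
wrist tray ((413.4195556640625, 336.1190185546875), (130.2953338623047, 130.42636108398438), 14.807333946228027) px [218  41] [409 239]
tcp [0.3542 0.3413 0.2213] rpy [ 1.7994e+02  1.0000e-02 -5.1100e+00] w 0.0875 t 23.3 q6 18.0 F [-0.5  0.4 -0.4]
turn [ 6.000e-04  4.000e-04 -4.457e-01] in 6 rows of [ 1.000e-04  7.000e-05 -7.428e-02]  shift [ 0.0469  0.4085 -0.0287] in 11 rows of [ 0.00426  0.03714 -0.00261]
```

A stands in the tray at (0.4141, 0.3360), rim at 55 mm. Next is B.

Call:
apply_moves(targets=[[0.85, 0, 0, 0, 0, 0, -0.0743], [0.85, 0, 0, 0, 0, 0, -0.0743], [0.85, 0, 0, 0, 0, 0, -0.0743], [0.85, 0, 0, 0, 0, 0, -0.0743], [0.85, 0, 0, 0, 0, 0, -0.0743], [0.85, 0, 0, 0, 0, 0, -0.0743], [0.85, 0.0043, 0.0371, -0.0026, 0, 0, 0], [0.85, 0.0043, 0.0371, -0.0026, 0, 0, 0], [0.85, 0.0043, 0.0371, -0.0026, 0, 0, 0], [0.85, 0.0043, 0.0371, -0.0026, 0, 0, 0], [0.85, 0.0043, 0.0371, -0.0026, 0, 0, 0], [0.85, 0.0043, 0.0371, -0.0026, 0, 0, 0], [0.85, 0.0043, 0.0371, -0.0026, 0, 0, 0], [0.85, 0.0043, 0.0371, -0.0026, 0, 0, 0], [0.85, 0.0043, 0.0371, -0.0026, 0, 0, 0], [0.85, 0.0043, 0.0371, -0.0026, 0, 0, 0], [0.85, 0.0043, 0.0371, -0.0026, 0, 0, 0], [0.85, 0, 0, 0, 0, 0, 0], [0.85, 0, 0, 0, 0, 0, 0], [0.85, 0, 0, 0, 0, 0, 0]])

```text
time_s: 24.95
tcp_pos: [0.6267, 0.0337, 0.2492]
eef_rot: [-180.0, 0.1, 34.9]
contact_force: [0.4, 0.0, -0.3]
gripper_width: 0.0747
gripper_force: 0.0
```

```bash
python3 plan.py .6269 .0336 .15 35; python3 cups.py | head -6
```

```text
tcp [0.6267 0.0337 0.2492] rpy [-1.7996e+02  1.1000e-01  3.4940e+01] w 0.0747 t 24.9 q6 104.1 F [ 0.4  0.  -0.3]
turn [-0.0004  0.0012 -0.0006] in 1 rows of [-0.00044  0.00118 -0.00063]  shift [0.     0.0002 0.0992] in 3 rows of [2.000e-05 7.000e-05 3.308e-02]
856 px 317.0 229.0 z 0.0948 depthfit [0.6276 0.0337 0.0241] rayfit [0.6277 0.0337 0.0257] pol 0.0769 35.4 edge 284 350 196 260
318 px 245.0 306.0 z 0.0946 depthfit [0.5391 0.0451 0.0102] rayfit [0.54   0.0455 0.0121] pol 0.0616 114.0 edge 232 258 293 320
146 px 242.0 381.0 z 0.0955 depthfit [ 0.3514 -1.8515  1.8654] rayfit [ 0.4683 -0.1565  0.1678] pol 0.1749 -123.6 edge 224 261 360 403
319 px 349.0 378.0 z 0.0946 depthfit [ 0.5284 -0.0677  0.0169] rayfit [ 0.5295 -0.0665  0.0186] pol 0.0661 -122.5 edge 326 368 364 394
[0.6265 0.0344 0.2497] [-1.8e+02  1.0e-01  3.5e+01]
```

Call:
apply_moves(targets=[[0.85, 0.0005, 0, 0.035, 0, 0, 0], [0.85, 0, 0, 0.035, 0, 0, 0], [0.85, 0, 0, 0.035, 0, 0, 0], [0.85, 0, 0, 0.025, 0, 0, 0], [0.85, 0, 0, 0.0158, 0, 0, 0], [0.85, 0, 0, 0, 0, 0, 0], [0.85, 0, 0, 0, 0, 0, 0], [0.2, 0, 0, 0, 0, 0, 0], [0.2, 0, 0, 0, 0, 0, 0], [0.2, 0, 0, 0, 0, 0, 0], [0.2, 0, 0, 0, 0, 0, 0], [0.2, 0, 0, 0, 0, 0, 0], [0.2, 0, 0, 0, 0, 0, 0]])

```text
time_s: 26.08
tcp_pos: [0.6279, 0.0349, 0.1058]
eef_rot: [180.0, -0.1, 35.1]
contact_force: [-0.6, 0.1, 5.4]
gripper_width: 0.0519
gripper_force: 15.0
```

Call:
apply_moves(targets=[[0.2, 0, 0, -0.02, 0, 0, 0], [0.2, 0, 0, -0.03, 0, 0, 0], [0.2, 0, 0, -0.035, 0, 0, 0], [0.2, 0, 0, -0.035, 0, 0, 0], [0.2, 0, 0, -0.025, 0, 0, 0], [0.2, 0, 0, 0, 0, 0, 0.0743], [0.2, 0, 0, 0, 0, 0, 0.0743], [0.2, 0, 0, 0, 0, 0, 0.0743], [0.2, 0, 0, 0, 0, 0, 0.0743], [0.2, 0, 0, 0, 0, 0, 0.0743], [0.2, 0, 0, 0, 0, 0, 0.0743], [0.2, 0, 0, 0, 0, 0, 0], [0.2, 0, 0, 0, 0, 0, 0]])

```text
time_s: 27.17
tcp_pos: [0.627, 0.0348, 0.2494]
eef_rot: [180.0, 0.0, -4.9]
contact_force: [0.3, 0.4, 0.5]
gripper_width: 0.0519
gripper_force: 15.0
```

```bash
python3 plan.py .354 .34 .25 -5
```

```text
tcp [0.627  0.0348 0.2494] rpy [ 1.80e+02  3.00e-02 -4.87e+00] w 0.0519 t 27.2 q6 64.2 F [0.3 0.4 0.5]
turn [0.     0.0003 0.0014] in 1 rows of [4.00e-05 3.30e-04 1.42e-03]  shift [-0.2986 -0.2803 -0.0006] in 11 rows of [-2.714e-02 -2.548e-02 -5.000e-05]
```

Call:
apply_moves(targets=[[0.2, -0.0271, -0.0255, 0, 0, 0, 0], [0.2, -0.0271, -0.0255, 0, 0, 0, 0], [0.2, -0.0271, -0.0255, 0, 0, 0, 0], [0.2, -0.0271, -0.0255, 0, 0, 0, 0], [0.2, -0.0271, -0.0255, 0, 0, 0, 0], [0.2, -0.0271, -0.0255, 0, 0, 0, 0], [0.2, -0.0271, -0.0255, 0, 0, 0, 0], [0.2, -0.0271, -0.0255, 0, 0, 0, 0], [0.2, -0.0271, -0.0255, 0, 0, 0, 0], [0.2, -0.0271, -0.0255, 0, 0, 0, 0], [0.2, -0.0276, -0.0253, 0, 0, 0, 0], [0.2, 0, 0, 0, 0, 0, 0], [0.2, 0, 0, 0, 0, 0, 0], [0.2, 0, 0, 0, 0, 0, 0], [0.2, 0, 0, 0, 0, 0, 0]])

```text
time_s: 28.42
tcp_pos: [0.3549, 0.3399, 0.2496]
eef_rot: [180.0, 0.0, -5.0]
contact_force: [0.3, -0.0, -0.5]
gripper_width: 0.0515
gripper_force: 15.0
```

```bash
cat > held.py <<'E'
from h import *
from scipy.optimize import least_squares
import sys
def held(Rc):
    # rim of held cup: visible (near-camera side and lower) – fit with depth points near TCP, x forward part
    s=get_state();p=s['tcp_pos'];Rt=R.from_euler('xyz',s['eef_rot'],degrees=True)
    c=snap('wrist');P=cloud(c);q=(P-p)@Rt.as_matrix();r=np.hypot(q[:,:,0],q[:,:,1])
    k=(abs(r-Rc+.001)<.006)&(abs(q[:,:,2]-.006)<.014)&(q[:,:,0]>.006)&(abs(q[:,:,1])<Rc*.8)
    z=q[:,:,2][k]; zt=np.percentile(z,5); k&=(q[:,:,2]<zt+.003)
    b=q[k][:,:2];ys,xs=np.nonzero(k)
    f=least_squares(lambda t:np.hypot(b[:,0]-t[0],b[:,1]-t[1])-(Rc-.0015),[0,0],loss='soft_l1',f_scale=.0005).x
    print('held: n',k.sum(),'rim top tool z',zt.round(4),'centre tool xy',f.round(4),'px',xs.min(),xs.max(),ys.min(),ys.max())
held(float(sys.argv[1]))
E
python3 rim.py .056 .033 .4141 .336;python3 rim.py .009 .03 .4141 .336; python3 held.py .026; python3 plan.py .4141 .336 .15 -5
```

```text
rim n 941 z 0.055 ray [0.4141 0.336  0.0328] depth [0.414  0.3361 0.0314] px 276 355 107 188
rim n 3362 z 0.0082 ray [0.4138 0.3356 0.0463] depth [0.4137 0.3362 0.0216] px 264 366 95 197
held: n 932 rim top tool z 0.01 centre tool xy [-0.001   0.0006] px 266 367 256 295
tcp [0.3552 0.3396 0.2496] rpy [179.99   0.    -5.13] w 0.0516 t 28.6 q6 18.2 F [-0.3 -0.1 -0.7]
turn [ 0.0001  0.     -0.0015] in 1 rows of [ 1.2e-04  5.0e-05 -1.5e-03]  shift [ 0.059  -0.0015  0.0996] in 4 rows of [ 0.01474 -0.00038  0.0249 ]
```

Call:
apply_moves(targets=[[0.2, 0.02, -0.0007, 0.01, 0, 0, 0], [0.2, 0.02, -0.0007, 0.02, 0, 0, 0], [0.2, 0.02, -0.0006, 0.03, 0, 0, 0], [0.2, 0, 0, 0.03, 0, 0, 0], [0.2, 0, 0, 0.02, 0, 0, 0], [0.2, 0, 0, 0, 0, 0, 0], [0.2, 0, 0, 0, 0, 0, 0], [0.2, 0, 0, 0, 0, 0, 0]])

```text
time_s: 29.23
tcp_pos: [0.4154, 0.3375, 0.141]
eef_rot: [-179.9, -0.1, -5.1]
contact_force: [-0.1, -0.6, 0.7]
gripper_width: 0.0515
gripper_force: 15.0
```

```bash
python3 held.py .026; python3 plan.py .4151 .336 .082 -5;python3 -c "
from h import *
snap('wrist','n1.png')"
```

```text
held: n 932 rim top tool z 0.0099 centre tool xy [-0.001   0.0005] px 266 367 256 295
tcp [0.4154 0.3379 0.1415] rpy [-1.7987e+02 -9.0000e-02 -5.0600e+00] w 0.0515 t 29.3 q6 24.8 F [ 0.1  0.4 -0.9]
turn [-0.0015 -0.001  -0.0006] in 1 rows of [-0.00146 -0.00104 -0.00064]  shift [-0.0001  0.0019  0.0595] in 2 rows of [-4.000e-05  9.700e-04  2.975e-02]
```

View pics/n1.png

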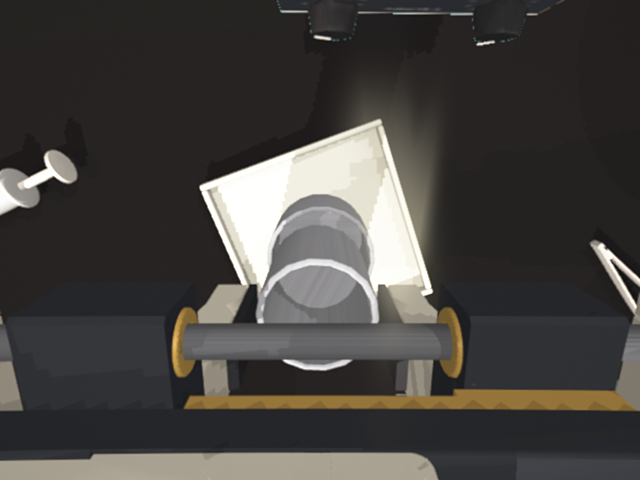

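The held B rim shows at (320,315), well centred over A at (320,260). Lower it.

Call:
apply_moves(targets=[[0.2, 0, 0.0015, 0.015, 0, 0, 0], [0.2, 0, 0, 0.015, 0, 0, 0], [0.2, 0, 0, 0.015, 0, 0, 0], [0.2, 0, 0, 0.01, 0, 0, 0], [0.2, 0, 0, 0, 0, 0, 0], [0.2, 0, 0, 0, 0, 0, 0]])

```text
time_s: 29.83
tcp_pos: [0.4145, 0.336, 0.0853]
eef_rot: [-180.0, -0.0, -5.0]
contact_force: [-0.3, -0.3, -0.7]
gripper_width: 0.0516
gripper_force: 15.0
```

Call:
apply_moves(targets=[[0.2, 0, 0, 0.0015, 0, 0, 0], [0.2, 0, 0, 0.0015, 0, 0, 0], [0.2, 0, 0, 0.0008, 0, 0, 0], [0.2, 0, 0, 0, 0, 0, 0], [0.2, 0, 0, 0, 0, 0, 0], [0.85, 0, 0, 0, 0, 0, 0], [0.85, 0, 0, 0, 0, 0, 0], [0.85, 0, 0, 0, 0, 0, 0], [0.85, 0, 0, 0, 0, 0, 0], [0.85, 0, 0, -0.02, 0, 0, 0], [0.85, 0, 0, -0.03, 0, 0, 0], [0.85, 0, 0, -0.03, 0, 0, 0], [0.85, 0, 0, -0.03, 0, 0, 0], [0.85, 0, 0, -0.03, 0, 0, 0], [0.85, -0.03, 0, -0.02, 0, 0, 0], [0.85, -0.03, 0, 0, 0, 0, 0], [0.85, 0, 0, 0, 0, 0, 0], [0.85, 0, 0, 0, 0, 0, 0], [0.85, 0, 0, 0, 0, 0, 0]])

```text
time_s: 31.42
tcp_pos: [0.3546, 0.341, 0.241]
eef_rot: [-180.0, -0.0, -5.0]
contact_force: [-0.3, -0.1, 0.1]
gripper_width: 0.0743
gripper_force: 0.0
```

```bash
python3 rim.py .056 .033 .4141 .336;python3 rim.py .071 .026 .4141 .336; python3 plan.py .5275 -.0678 .25 57
```

```text
rim n 1113 z 0.055 ray [0.4141 0.336  0.0328] depth [0.4142 0.336  0.0312] px 276 357 106 189
rim n 817 z 0.07 ray [0.4129 0.3353 0.0257] depth [0.413  0.3354 0.0243] px 284 351 117 184
tcp [0.355  0.3409 0.2405] rpy [ 1.7995e+02  1.0000e-02 -5.0900e+00] w 0.0744 t 31.5 q6 18.1 F [ 0.  -0.4 -0.8]
turn [ 4.000e-04  3.000e-04 -6.899e-01] in 9 rows of [ 4.000e-05  4.000e-05 -7.665e-02]  shift [-0.2488  0.3672 -0.0095] in 12 rows of [-0.02073  0.0306  -0.0008 ]
```

B is nested: rim at 70 mm, 1.4 mm off A's centre. Next is C.

Call:
apply_moves(targets=[[0.6, 0, 0, 0, 0, 0, -0.0766], [0.6, 0, 0, 0, 0, 0, -0.0766], [0.6, 0, 0, 0, 0, 0, -0.0766], [0.6, 0, 0, 0, 0, 0, -0.0766], [0.6, 0, 0, 0, 0, 0, -0.0766], [0.6, 0, 0, 0, 0, 0, -0.0766], [0.6, 0, 0, 0, 0, 0, -0.0766], [0.6, 0, 0, 0, 0, 0, -0.0766], [0.6, 0, 0, 0, 0, 0, -0.0766], [0.6, -0.0207, 0.0306, -0.0008, 0, 0, 0], [0.6, -0.0207, 0.0306, -0.0008, 0, 0, 0], [0.6, -0.0207, 0.0306, -0.0008, 0, 0, 0], [0.6, -0.0207, 0.0306, -0.0008, 0, 0, 0], [0.6, -0.0207, 0.0306, -0.0008, 0, 0, 0], [0.6, -0.0207, 0.0306, -0.0008, 0, 0, 0], [0.6, -0.0207, 0.0306, -0.0008, 0, 0, 0], [0.6, -0.0207, 0.0306, -0.0008, 0, 0, 0]])

```text
time_s: 32.93
tcp_pos: [0.4703, 0.0663, 0.2469]
eef_rot: [-180.0, 0.0, 56.9]
contact_force: [0.2, -0.2, 0.4]
gripper_width: 0.0527
gripper_force: 0.0
```

Call:
apply_moves(targets=[[0.6, -0.0207, 0.0306, -0.0008, 0, 0, 0], [0.6, -0.0207, 0.0306, -0.0008, 0, 0, 0], [0.6, -0.0207, 0.0306, -0.0008, 0, 0, 0], [0.6, -0.0207, 0.0306, -0.0008, 0, 0, 0], [0.6, 0, 0, 0, 0, 0, 0], [0.6, 0, 0, 0, 0, 0, 0], [0.6, 0, 0, 0, 0, 0, 0]])

```text
time_s: 33.52
tcp_pos: [0.527, -0.0683, 0.2495]
eef_rot: [-179.9, 0.1, 56.9]
contact_force: [0.9, 0.7, 1.3]
gripper_width: 0.0525
gripper_force: 0.0
```

```bash
python3 plan.py .5275 -.0678 .105 57; python3 rim.py .096 .019 .5275 -.0678;python3 rim.py .096 .012 .5387 .0445
```

```text
tcp [ 0.527  -0.0683  0.2495] rpy [-1.7992e+02  7.0000e-02  5.6850e+01] w 0.0525 t 33.5 q6 133.1 F [0.9 0.7 1.3]
turn [-0.0008  0.0008 -0.0016] in 1 rows of [-0.00084  0.00078 -0.00162]  shift [0.0007 0.0002 0.1445] in 4 rows of [1.600e-04 4.000e-05 3.613e-02]
rim n 579 z 0.0948 ray [ 0.5275 -0.0677  0.0187] depth [ 0.5274 -0.0679  0.0172] px 293 341 205 252
rim n 443 z 0.095 ray [0.5388 0.0443 0.0119] depth [0.5384 0.0448 0.0102] px 226 288 72 107
```

Call:
apply_moves(targets=[[0.6, 0.0007, 0, 0.035, 0, 0, 0], [0.6, 0, 0, 0.035, 0, 0, 0], [0.6, 0, 0, 0.035, 0, 0, 0], [0.6, 0, 0, 0.025, 0, 0, 0], [0.6, 0, 0, 0.0145, 0, 0, 0], [0.6, 0, 0, 0, 0, 0, 0], [0.6, 0, 0, 0, 0, 0, 0], [0.1, 0, 0, 0, 0, 0, 0], [0.1, 0, 0, 0, 0, 0, 0], [0.1, 0, 0, 0, 0, 0, 0], [0.1, 0, 0, 0, 0, 0, 0], [0.1, 0, 0, 0, 0, 0, 0], [0.1, 0, 0, 0, 0, 0, 0]])

```text
time_s: 34.7
tcp_pos: [0.5283, -0.0667, 0.1073]
eef_rot: [179.9, -0.1, 57.0]
contact_force: [-2.1, 0.9, 8.2]
gripper_width: 0.0373
gripper_force: 15.0
```

Call:
apply_moves(targets=[[0.1, 0, 0, -0.02, 0, 0, 0], [0.1, 0, 0, -0.03, 0, 0, 0], [0.1, 0, 0, -0.035, 0, 0, 0], [0.1, 0, 0, -0.035, 0, 0, 0], [0.1, 0, 0, -0.03, 0, 0, 0], [0.1, 0, 0, 0, 0, 0, 0.0766], [0.1, 0, 0, 0, 0, 0, 0.0766], [0.1, 0, 0, 0, 0, 0, 0.0766], [0.1, 0, 0, 0, 0, 0, 0.0766], [0.1, 0, 0, 0, 0, 0, 0.0766], [0.1, 0, 0, 0, 0, 0, 0.0766], [0.1, 0, 0, 0, 0, 0, 0.0766], [0.1, 0, 0, 0, 0, 0, 0.0766], [0.1, 0, 0, 0, 0, 0, 0.0766], [0.1, 0, 0, 0, 0, 0, 0], [0.1, 0, 0, 0, 0, 0, 0]])

```text
time_s: 36.03
tcp_pos: [0.5273, -0.067, 0.2561]
eef_rot: [-180.0, -0.0, -4.9]
contact_force: [-0.0, -0.3, -0.7]
gripper_width: 0.037
gripper_force: 15.0
```

```bash
python3 plan.py .354 .34 .255 -5
```

```text
tcp [ 0.5273 -0.067   0.2561] rpy [-1.7999e+02 -1.0000e-02 -4.8700e+00] w 0.037 t 36.0 q6 71.2 F [-0.  -0.3 -0.7]
turn [-0.0001 -0.0001  0.0015] in 1 rows of [-9.00e-05 -1.30e-04  1.49e-03]  shift [-0.2081 -0.3903  0.0011] in 12 rows of [-1.735e-02 -3.252e-02  9.000e-05]
```

Call:
apply_moves(targets=[[0.1, -0.0173, -0.0325, 0, 0, 0, 0], [0.1, -0.0173, -0.0325, 0, 0, 0, 0], [0.1, -0.0173, -0.0325, 0, 0, 0, 0], [0.1, -0.0173, -0.0325, 0, 0, 0, 0], [0.1, -0.0173, -0.0325, 0, 0, 0, 0], [0.1, -0.0173, -0.0325, 0, 0, 0, 0], [0.1, -0.0173, -0.0325, 0, 0, 0, 0], [0.1, -0.0173, -0.0325, 0, 0, 0, 0], [0.1, -0.0173, -0.0325, 0, 0, 0, 0], [0.1, -0.0173, -0.0325, 0, 0, 0, 0], [0.1, -0.0173, -0.0325, 0, 0, 0, 0], [0.1, -0.0178, -0.0328, 0, 0, 0, 0], [0.1, 0, 0, 0, 0, 0, 0], [0.1, 0, 0, 0, 0, 0, 0], [0.1, 0, 0, 0, 0, 0, 0], [0.1, 0, 0, 0, 0, 0, 0]])

```text
time_s: 37.37
tcp_pos: [0.3549, 0.3395, 0.256]
eef_rot: [180.0, 0.0, -5.0]
contact_force: [0.7, -0.7, -0.8]
gripper_width: 0.0372
gripper_force: 15.0
```

```bash
python3 rim.py .056 .033 .4141 .336;python3 rim.py .071 .026 .4129 .3353; python3 held.py .019; python3 plan.py .4129 .3353 .16 -5
```

```text
rim n 1010 z 0.055 ray [0.4141 0.336  0.0328] depth [0.4141 0.3361 0.0312] px 276 354 108 187
rim n 734 z 0.07 ray [0.4129 0.3354 0.0257] depth [0.413  0.3354 0.0243] px 284 347 118 182
held: n 652 rim top tool z 0.0114 centre tool xy [-0.0016  0.0005] px 280 352 273 299
tcp [0.3552 0.3394 0.2561] rpy [-179.98   -0.     -5.12] w 0.0373 t 37.5 q6 18.2 F [ 0.6 -0.1 -0.9]
turn [-0.0002 -0.0001 -0.0013] in 1 rows of [-1.80e-04 -5.00e-05 -1.32e-03]  shift [ 0.0579 -0.0009  0.0961] in 3 rows of [ 0.01929 -0.00031  0.03205]
```

Call:
apply_moves(targets=[[0.1, 0.02, -0.0005, 0.01, 0, 0, 0], [0.1, 0.02, -0.0005, 0.02, 0, 0, 0], [0.1, 0.0195, -0.0004, 0.03, 0, 0, 0], [0.1, 0, 0, 0.033, 0, 0, 0], [0.1, 0, 0, 0, 0, 0, 0], [0.1, 0, 0, 0, 0, 0, 0], [0.1, 0, 0, 0, 0, 0, 0], [0.1, 0, 0, 0, 0, 0, 0], [0.1, 0, 0, 0, 0, 0, 0]])

```text
time_s: 38.27
tcp_pos: [0.4145, 0.3374, 0.1651]
eef_rot: [-179.8, -0.1, -5.0]
contact_force: [0.1, -0.1, 0.1]
gripper_width: 0.0373
gripper_force: 15.0
```

```bash
python3 plan.py .4145 .3357 .1 -5;python3 held.py .019
```

```text
tcp [0.4145 0.3374 0.1651] rpy [-1.7982e+02 -1.0000e-01 -5.0300e+00] w 0.0373 t 38.3 q6 24.8 F [ 0.1 -0.1  0.1]
turn [-0.002  -0.0012 -0.0003] in 1 rows of [-0.00199 -0.00116 -0.00033]  shift [0.0001 0.0017 0.0651] in 2 rows of [7.000e-05 8.400e-04 3.256e-02]
held: n 655 rim top tool z 0.0114 centre tool xy [-0.0016  0.0005] px 280 352 273 299
```

Call:
apply_moves(targets=[[0.1, 0, 0.0015, 0.015, 0, 0, 0], [0.1, 0, 0, 0.015, 0, 0, 0], [0.1, 0, 0, 0.015, 0, 0, 0], [0.1, 0, 0, 0.015, 0, 0, 0], [0.1, 0, 0, 0.003, 0, 0, 0], [0.1, 0, 0, 0, 0, 0, 0], [0.1, 0, 0, 0, 0, 0, 0]])

```text
time_s: 38.9
tcp_pos: [0.4142, 0.3355, 0.101]
eef_rot: [-179.9, -0.0, -5.0]
contact_force: [-0.6, -0.9, -0.5]
gripper_width: 0.0372
gripper_force: 15.0
```

Call:
apply_moves(targets=[[0.1, 0, 0, 0.0015, 0, 0, 0], [0.1, 0, 0, 0.0015, 0, 0, 0], [0.1, 0, 0, 0, 0, 0, 0], [0.1, 0, 0, 0, 0, 0, 0], [0.6, 0, 0, 0, 0, 0, 0], [0.6, 0, 0, 0, 0, 0, 0], [0.6, 0, 0, 0, 0, 0, 0], [0.6, 0, 0, 0, 0, 0, 0], [0.6, 0, 0, -0.02, 0, 0, 0], [0.6, 0, 0, -0.03, 0, 0, 0], [0.6, 0, 0, -0.03, 0, 0, 0], [0.6, 0, 0, -0.03, 0, 0, 0], [0.6, 0, 0, -0.03, 0, 0, 0], [0.6, -0.03, 0, -0.01, 0, 0, 0], [0.6, -0.03, 0, 0, 0, 0, 0], [0.6, 0, 0, 0, 0, 0, 0], [0.6, 0, 0, 0, 0, 0, 0], [0.6, 0, 0, 0, 0, 0, 0]])

```text
time_s: 40.4
tcp_pos: [0.3542, 0.3404, 0.2471]
eef_rot: [-180.0, -0.0, -5.0]
contact_force: [0.4, -0.5, 0.5]
gripper_width: 0.0526
gripper_force: 0.0
```

```bash
python3 rim.py .056 .033 .4141 .336;python3 rim.py .071 .026 .4129 .3353;python3 rim.py .086 .019 .4129 .3353; python3 plan.py .5387 .0445 .26 -64.5
```

```text
rim n 1119 z 0.055 ray [0.4141 0.336  0.0329] depth [0.4142 0.3361 0.0311] px 276 356 106 188
rim n 850 z 0.07 ray [0.413  0.3354 0.0257] depth [0.4131 0.3354 0.0241] px 284 349 117 183
rim n 617 z 0.085 ray [0.4122 0.3362 0.0188] depth [0.4122 0.3362 0.0174] px 290 340 127 178
tcp [0.3547 0.3401 0.2465] rpy [ 1.7995e+02  1.0000e-02 -5.1100e+00] w 0.0524 t 40.5 q6 18.1 F [ 0.1  0.8 -0.5]
turn [ 6.000e-04 -2.000e-04  6.599e-01] in 9 rows of [ 6.000e-05 -2.000e-05  7.332e-02]  shift [ 0.346  -0.0388 -0.0135] in 10 rows of [ 0.0346  -0.00388 -0.00135]
```

C is nested: rim at 85 mm. Last cup: D.

Call:
apply_moves(targets=[[0.45, 0, 0, -0.0015, 0, 0, 0.0733], [0.45, 0, 0, -0.0015, 0, 0, 0.0733], [0.45, 0, 0, -0.0015, 0, 0, 0.0733], [0.45, 0, 0, -0.0015, 0, 0, 0.0733], [0.45, 0, 0, -0.0015, 0, 0, 0.0733], [0.45, 0, 0, -0.0015, 0, 0, 0.0733], [0.45, 0, 0, -0.0015, 0, 0, 0.0733], [0.45, 0, 0, -0.0015, 0, 0, 0.0733], [0.45, 0, 0, -0.0015, 0, 0, 0.0733], [0.45, 0.0346, -0.0039, 0, 0, 0, 0], [0.45, 0.0346, -0.0039, 0, 0, 0, 0], [0.45, 0.0346, -0.0039, 0, 0, 0, 0], [0.45, 0.0346, -0.0039, 0, 0, 0, 0], [0.45, 0.0346, -0.0039, 0, 0, 0, 0], [0.45, 0.0346, -0.0039, 0, 0, 0, 0], [0.45, 0.0346, -0.0039, 0, 0, 0, 0], [0.45, 0.0346, -0.0039, 0, 0, 0, 0], [0.45, 0.0346, -0.0039, 0, 0, 0, 0], [0.45, 0.0346, -0.0039, 0, 0, 0, 0]])

```text
time_s: 42.13
tcp_pos: [0.5396, 0.0426, 0.26]
eef_rot: [180.0, -0.0, -64.5]
contact_force: [1.3, 0.4, 0.6]
gripper_width: 0.0395
gripper_force: 0.0
```

Call:
apply_moves(targets=[[0.45, 0, 0, 0, 0, 0, 0], [0.45, 0, 0, 0, 0, 0, 0], [0.45, 0, 0, 0, 0, 0, 0], [0.45, 0, 0, 0, 0, 0, 0]])

```text
time_s: 42.47
tcp_pos: [0.5385, 0.0452, 0.2602]
eef_rot: [180.0, 0.0, -64.4]
contact_force: [0.5, 0.2, 0.4]
gripper_width: 0.0395
gripper_force: 0.0
```

```bash
python3 rim.py .096 .012 .5387 .0445; python3 plan.py .5387 .0445 .107 -64.5
```

```text
rim n 317 z 0.0951 ray [0.5453 0.0369 0.0199] depth [0.538  0.0446 0.0103] px 303 332 189 240
tcp [0.5384 0.0455 0.2603] rpy [179.98   0.   -64.4 ] w 0.04 t 42.5 q6 -0.0 F [-0.2 -0.  -0.2]
turn [0.0002 0.     0.0012] in 1 rows of [1.70e-04 3.00e-05 1.16e-03]  shift [1.000e-03 1.000e-04 1.533e-01] in 5 rows of [2.100e-04 3.000e-05 3.067e-02]
```

Call:
apply_moves(targets=[[0.45, 0.0005, 0, 0.035, 0, 0, 0], [0.45, 0, 0, 0.035, 0, 0, 0], [0.45, 0, 0, 0.035, 0, 0, 0], [0.45, 0, 0, 0.03, 0, 0, 0], [0.45, 0, 0, 0.0195, 0, 0, 0], [0.45, 0, 0, 0, 0, 0, 0], [0.45, 0, 0, 0, 0, 0, 0]])

```text
time_s: 43.1
tcp_pos: [0.5384, 0.0451, 0.1058]
eef_rot: [179.9, -0.0, -64.3]
contact_force: [1.5, 0.5, 1.2]
gripper_width: 0.0396
gripper_force: 0.0
```

Call:
apply_moves(targets=[[0.05, 0, 0, 0, 0, 0, 0], [0.05, 0, 0, 0, 0, 0, 0], [0.05, 0, 0, 0, 0, 0, 0], [0.05, 0, 0, 0, 0, 0, 0], [0.05, 0, 0, 0, 0, 0, 0], [0.05, 0, 0, -0.02, 0, 0, 0], [0.05, 0, 0, -0.03, 0, 0, 0], [0.05, 0, 0, -0.035, 0, 0, 0], [0.05, 0, 0, -0.035, 0, 0, 0], [0.05, 0, 0, -0.035, 0, 0, 0], [0.05, 0, 0, 0, 0, 0, -0.0733], [0.05, 0, 0, 0, 0, 0, -0.0733], [0.05, 0, 0, 0, 0, 0, -0.0733], [0.05, 0, 0, 0, 0, 0, -0.0733], [0.05, 0, 0, 0, 0, 0, -0.0733], [0.05, 0, 0, 0, 0, 0, -0.0733], [0.05, 0, 0, 0, 0, 0, -0.0733], [0.05, 0, 0, 0, 0, 0, -0.0733], [0.05, 0, 0, 0, 0, 0, -0.0733], [0.05, 0, 0, 0, 0, 0, 0]])

```text
time_s: 44.77
tcp_pos: [0.5387, 0.0444, 0.2612]
eef_rot: [-180.0, -0.0, -4.8]
contact_force: [-1.0, 0.2, -0.4]
gripper_width: 0.0228
gripper_force: 15.0
```

```bash
python3 plan.py .354 .34 .262 -5
```

```text
tcp [0.5387 0.0444 0.2612] rpy [-1.7998e+02 -1.0000e-02 -4.7800e+00] w 0.0228 t 44.8 q6 59.7 F [-1.   0.2 -0.4]
turn [-0.0002 -0.0002  0.0024] in 1 rows of [-0.00019 -0.00015  0.0024 ]  shift [-0.2098 -0.2784 -0.0008] in 10 rows of [-2.098e-02 -2.784e-02 -8.000e-05]
```

Call:
apply_moves(targets=[[0.05, -0.021, -0.0278, 0, 0, 0, 0], [0.05, -0.021, -0.0278, 0, 0, 0, 0], [0.05, -0.021, -0.0278, 0, 0, 0, 0], [0.05, -0.021, -0.0278, 0, 0, 0, 0], [0.05, -0.021, -0.0278, 0, 0, 0, 0], [0.05, -0.021, -0.0278, 0, 0, 0, 0], [0.05, -0.021, -0.0278, 0, 0, 0, 0], [0.05, -0.021, -0.0278, 0, 0, 0, 0], [0.05, -0.021, -0.0278, 0, 0, 0, 0], [0.05, -0.021, -0.0278, 0, 0, 0, 0], [0.05, 0, 0, 0, 0, 0, 0], [0.05, 0, 0, 0, 0, 0, 0], [0.05, 0, 0, 0, 0, 0, 0], [0.05, 0, 0, 0, 0, 0, 0]])

```text
time_s: 45.93
tcp_pos: [0.3545, 0.3392, 0.261]
eef_rot: [180.0, 0.0, -5.2]
contact_force: [0.2, -0.1, 0.7]
gripper_width: 0.0228
gripper_force: 15.0
```

```bash
python3 rim.py .071 .026 .4129 .3353;python3 rim.py .086 .019 .4122 .3362; python3 held.py .012; python3 plan.py .4122 .3362 .175 -5
```

```text
rim n 764 z 0.07 ray [0.4129 0.3354 0.0257] depth [0.413  0.3354 0.0242] px 284 347 118 181
rim n 551 z 0.085 ray [0.4122 0.3362 0.0188] depth [0.4122 0.3362 0.0174] px 290 338 128 176
held: n 340 rim top tool z 0.0117 centre tool xy [-0.0001  0.0005] px 295 339 285 300
tcp [0.3547 0.3392 0.2611] rpy [-179.99   -0.     -5.2 ] w 0.0231 t 46.1 q6 18.1 F [-0.  -0.4 -0.3]
turn [-0.0001 -0.     -0.0022] in 1 rows of [-7.00e-05 -2.00e-05 -2.19e-03]  shift [ 0.0575 -0.0021  0.0861] in 3 rows of [ 0.01916 -0.00069  0.02868]
```

Call:
apply_moves(targets=[[0.05, 0.02, -0.0005, 0.01, 0, 0, 0], [0.05, 0.02, -0.0004, 0.02, 0, 0, 0], [0.05, 0.018, -0.0002, 0.025, 0, 0, 0], [0.05, 0, 0, 0.017, 0, 0, 0], [0.05, 0, 0, 0, 0, 0, 0], [0.05, 0, 0, 0, 0, 0, 0], [0.05, 0, 0, 0, 0, 0, 0], [0.05, 0, 0, 0, 0, 0, 0], [0.05, 0, 0, 0, 0, 0, 0]])

```text
time_s: 46.83
tcp_pos: [0.4123, 0.3365, 0.1905]
eef_rot: [-179.9, -0.1, -5.0]
contact_force: [-0.5, -0.4, -0.6]
gripper_width: 0.0229
gripper_force: 15.0
```

```bash
python3 plan.py .4125 .3367 .115 -5;python3 held.py .012
```

```text
tcp [0.4123 0.3365 0.1905] rpy [-1.7987e+02 -7.0000e-02 -5.0400e+00] w 0.0229 t 46.8 q6 24.6 F [-0.5 -0.4 -0.6]
turn [-0.0014 -0.0008 -0.0005] in 1 rows of [-0.00144 -0.00083 -0.00048]  shift [ 0.0002 -0.0002  0.0755] in 2 rows of [ 1.000e-04 -9.000e-05  3.775e-02]
held: n 352 rim top tool z 0.0118 centre tool xy [-0.      0.0006] px 295 339 285 299
```

Call:
apply_moves(targets=[[0.05, 0.0005, 0, 0.015, 0, 0, 0], [0.05, 0, 0, 0.015, 0, 0, 0], [0.05, 0, 0, 0.015, 0, 0, 0], [0.05, 0, 0, 0.015, 0, 0, 0], [0.05, 0, 0, 0.013, 0, 0, 0], [0.05, 0, 0, 0, 0, 0, 0], [0.05, 0, 0, 0, 0, 0, 0]])

```text
time_s: 47.47
tcp_pos: [0.4125, 0.3359, 0.1162]
eef_rot: [180.0, 0.0, -5.0]
contact_force: [0.1, -0.1, 0.5]
gripper_width: 0.0228
gripper_force: 15.0
```

Call:
apply_moves(targets=[[0.05, 0, 0, 0.0015, 0, 0, 0], [0.05, 0, 0, 0.0015, 0, 0, 0], [0.05, 0, 0, 0, 0, 0, 0], [0.05, 0, 0, 0, 0, 0, 0], [0.45, 0, 0, 0, 0, 0, 0], [0.45, 0, 0, 0, 0, 0, 0], [0.45, 0, 0, 0, 0, 0, 0], [0.45, 0, 0, 0, 0, 0, 0], [0.45, 0, 0, -0.02, 0, 0, 0], [0.45, 0, 0, -0.03, 0, 0, 0], [0.45, 0, 0, -0.03, 0, 0, 0], [0.45, 0, 0, -0.03, 0, 0, 0], [0.45, 0, 0, -0.03, 0, 0, 0], [0.45, -0.03, 0, 0, 0, 0, 0], [0.45, -0.03, 0, 0, 0, 0, 0], [0.45, 0, 0, 0, 0, 0, 0], [0.45, 0, 0, 0, 0, 0, 0], [0.45, 0, 0, 0, 0, 0, 0]])

```text
time_s: 48.97
tcp_pos: [0.3529, 0.3414, 0.2532]
eef_rot: [-180.0, -0.0, -5.0]
contact_force: [0.0, 0.0, -0.4]
gripper_width: 0.0396
gripper_force: 0.0
```

```bash
python3 rim.py .056 .033 .4141 .336;python3 rim.py .071 .026 .4129 .3353;python3 rim.py .086 .019 .4122 .3362;python3 rim.py .101 .012 .4122 .3362;python3 tray2.py; python3 plan.py .51 -.05 .255 37.8
```

```text
rim n 1101 z 0.055 ray [0.4141 0.3361 0.0328] depth [0.4142 0.336  0.0311] px 278 356 105 185
rim n 841 z 0.07 ray [0.4129 0.3354 0.0257] depth [0.4131 0.3354 0.0241] px 285 350 115 180
rim n 615 z 0.085 ray [0.4122 0.3362 0.0187] depth [0.4123 0.3362 0.0173] px 292 341 126 175
rim n 375 z 0.1 ray [0.412  0.3343 0.0116] depth [0.4119 0.3342 0.0103] px 303 335 135 168
scene tray ((410.62164306640625, 330.7821960449219), (139.3442840576172, 140.46165466308594), 14.82453441619873) px [158 185] [232 239]
wrist tray ((413.4814453125, 336.107177734375), (130.47085571289062, 130.43157958984375), 14.68405818939209) px [226  48] [401 231]
tcp [0.3533 0.341  0.2526] rpy [ 1.7995e+02  1.0000e-02 -5.1200e+00] w 0.0393 t 49.3 q6 17.9 F [-1.1  0.2 -0.5]
turn [ 4.000e-04  3.000e-04 -4.769e-01] in 7 rows of [ 6.000e-05  5.000e-05 -6.813e-02]  shift [-0.1158  0.405  -0.0024] in 12 rows of [-0.00965  0.03375 -0.0002 ]
```

All four rims are at 55/70/85/100 mm, so the stack is fully nested. Back to the spanner.

Call:
apply_moves(targets=[[0.45, 0, 0, 0, 0, 0, -0.0681], [0.45, 0, 0, 0, 0, 0, -0.0681], [0.45, 0, 0, 0, 0, 0, -0.0681], [0.45, 0, 0, 0, 0, 0, -0.0681], [0.45, 0, 0, 0, 0, 0, -0.0681], [0.45, 0, 0, 0, 0, 0, -0.0681], [0.45, 0, 0, 0, 0, 0, -0.0681], [0.45, -0.0096, 0.0338, -0.0004, 0, 0, 0], [0.45, -0.0096, 0.0338, 0, 0, 0, 0], [0.45, -0.0096, 0.0338, 0, 0, 0, 0], [0.45, -0.0096, 0.0338, 0, 0, 0, 0], [0.45, -0.0096, 0.0338, 0, 0, 0, 0], [0.45, -0.0096, 0.0338, 0, 0, 0, 0], [0.45, -0.0096, 0.0338, 0, 0, 0, 0], [0.45, -0.0096, 0.0338, 0, 0, 0, 0], [0.45, -0.0096, 0.0338, 0, 0, 0, 0], [0.45, -0.0096, 0.0338, 0, 0, 0, 0], [0.45, -0.0096, 0.0338, 0, 0, 0, 0], [0.45, -0.0096, 0.0338, 0, 0, 0, 0], [0.45, 0, 0, 0, 0, 0, 0]])

```text
time_s: 50.93
tcp_pos: [0.512, -0.0545, 0.2527]
eef_rot: [180.0, 0.1, 37.6]
contact_force: [0.6, 0.3, 0.3]
gripper_width: 0.0398
gripper_force: 0.0
```

Call:
apply_moves(targets=[[0.45, 0, 0, 0, 0, 0, 0], [0.45, 0, 0, 0, 0, 0, 0], [0.45, 0, 0, 0, 0, 0, 0]])

```text
time_s: 51.18
tcp_pos: [0.5104, -0.0494, 0.2532]
eef_rot: [-180.0, 0.0, 37.9]
contact_force: [-1.0, 0.3, -0.3]
gripper_width: 0.0396
gripper_force: 0.0
```

```bash
cat > span.py <<'E'
from h import *
def span(lo,hi,c0):
    c=snap('wrist');P=cloud(c);Z=P[:,:,2];r=np.hypot(P[:,:,0]-c0[0],P[:,:,1]-c0[1])
    m=(Z>lo)&(Z<hi)&(r<.04);q=P[m];print('plate',m.sum(),np.median(q,0).round(4),cv2.minAreaRect((q[:,:2]*1000).astype(np.float32)))
if __name__=='__main__': span(.153,.168,(.565,-.0108))
E
python3 span.py; python3 plan.py .5657 -.0103 .144 37.9
```

```text
plate 1315 [ 0.5659 -0.0104  0.1597] ((565.5809326171875, -10.697465896606445), (36.01621627807617, 11.7996187210083), 37.9251708984375)
tcp [ 0.5105 -0.0491  0.2534] rpy [-1.800e+02 -1.000e-02  3.789e+01] w 0.0395 t 51.2 q6 111.4 F [-0.8  0.4  0.4]
turn [-0.     -0.0001 -0.0001] in 1 rows of [-2.0e-05 -8.0e-05 -1.3e-04]  shift [0.0674 0.0033 0.1094] in 4 rows of [0.01686 0.00082 0.02735]
```

Call:
apply_moves(targets=[[0.45, 0.0225, 0.0011, 0, 0, 0, 0], [0.45, 0.0225, 0.0011, 0.01, 0, 0, 0], [0.45, 0.0224, 0.0011, 0.02, 0, 0, 0], [0.45, 0, 0, 0.03, 0, 0, 0], [0.45, 0, 0, 0.03, 0, 0, 0], [0.45, 0, 0, 0, 0, 0, 0], [0.45, 0, 0, 0, 0, 0, 0], [0.45, 0, 0, 0.0194, 0, 0, 0], [0.45, 0, 0, 0, 0, 0, 0], [0.45, 0, 0, 0, 0, 0, 0], [0, 0, 0, 0, 0, 0, 0], [0, 0, 0, 0, 0, 0, 0], [0, 0, 0, 0, 0, 0, 0], [0, 0, 0, 0, 0, 0, 0], [0, 0, 0, 0, 0, 0, 0], [0, 0, 0, 0, 0, 0, 0]], newtons=60)

```text
time_s: 52.57
tcp_pos: [0.566, -0.011, 0.1445]
eef_rot: [180.0, -0.0, 37.8]
contact_force: [-2.2, -0.1, 3.5]
gripper_width: 0.0115
gripper_force: 60.0
```

Call:
apply_moves(targets=[[0, 0, 0, 0, 0, 0, 0.03], [0, 0, 0, 0, 0, 0, 0.03], [0, 0, 0, 0, 0, 0, 0.03], [0, 0, 0, 0, 0, 0, 0.03], [0, 0, 0, 0, 0, 0, 0.03], [0, 0, 0, 0, 0, 0, 0.03], [0, 0, 0, 0, 0, 0, 0.03], [0, 0, 0, 0, 0, 0, 0.03], [0, 0, 0, 0, 0, 0, 0.03], [0, 0, 0, 0, 0, 0, 0.03], [0, 0, 0, 0, 0, 0, 0.03], [0, 0, 0, 0, 0, 0, 0.03], [0, 0, 0, 0, 0, 0, 0.03], [0, 0, 0, 0, 0, 0, 0.03], [0, 0, 0, 0, 0, 0, 0.03], [0, 0, 0, 0, 0, 0, 0.02], [0, 0, 0, 0, 0, 0, 0], [0, 0, 0, 0, 0, 0, 0], [0, 0, 0, 0, 0, 0, 0]])

```text
time_s: 54.15
tcp_pos: [0.566, -0.0108, 0.1445]
eef_rot: [-180.0, -0.0, -4.4]
contact_force: [-3.2, 3.4, 5.4]
gripper_width: 0.0117
gripper_force: 60.0
```

```bash
python3 -c "
from h import *;s=get_state();print(s['contact_force'],s['moment'],s['eef_rot'],s['tcp_pos'])"
```

```text
[-3.2219521   3.41247643  5.4401995 ] [ 0.96741618  0.85828413 -0.07439675] [-1.79976907e+02 -2.90608212e-02 -4.39005135e+00] [ 0.56602352 -0.01082118  0.14446177]
```

Call:
apply_moves(targets=[[0, 0, 0, 0, 0, 0, 0.02], [0, 0, 0, 0, 0, 0, 0.02], [0, 0, 0, 0, 0, 0, 0.02], [0, 0, 0, 0, 0, 0, 0], [0, 0, 0, 0, 0, 0, 0], [0, 0, 0, 0, 0, 0, 0], [0, 0, 0, 0, 0, 0, 0]])

```text
time_s: 54.73
tcp_pos: [0.566, -0.0109, 0.1444]
eef_rot: [-180.0, -0.0, -9.7]
contact_force: [-2.5, 1.8, 5.4]
gripper_width: 0.012
gripper_force: 60.1
```

```bash
python3 -c "
from h import *;s=get_state();print(s['contact_force'],s['moment'],s['eef_rot'],s['tcp_pos'])"
```

```text
[-2.46440929  1.79825356  5.41268606] [0.93458283 0.92610426 0.52684199] [-1.79992774e+02 -2.50196867e-02 -9.73263069e+00] [ 0.56602753 -0.01086169  0.14444874]
```

At the clamped stop, moment 0.53 N m. Back off, withdraw and return the spanner to its rest.

Call:
apply_moves(targets=[[0, 0, 0, 0, 0, 0, -0.025], [0, 0, 0, 0, 0, 0, -0.02], [0, 0, 0, 0, 0, 0, 0], [0, 0, 0, -0.005, 0, 0, 0], [0, 0, 0, -0.008, 0, 0, 0], [0, 0, 0, -0.02, 0, 0, 0], [0, 0, 0, -0.035, 0, 0, 0], [0, 0, 0, -0.022, 0, 0, 0], [0, 0, 0, 0, 0, 0, 0.07], [0, 0, 0, 0, 0, 0, 0.07], [0, 0, 0, 0, 0, 0, 0.07], [0, 0, 0, 0, 0, 0, 0.0225], [0, 0, 0, 0, 0, 0, 0], [0, 0, 0, 0, 0, 0, 0], [0, 0, 0, 0, 0, 0, 0]])

```text
time_s: 55.98
tcp_pos: [0.5658, -0.0111, 0.234]
eef_rot: [180.0, 0.0, -26.7]
contact_force: [1.0, -0.5, -1.0]
gripper_width: 0.0121
gripper_force: 60.0
```

```bash
python3 plan.py .424 -.2829 .12 -26.2;python3 -c "
from h import *
import numpy as np
c=snap('wrist');P=cloud(c);Z=P[:,:,2];x=P[:,:,0]-.565;y=P[:,:,1]+.0108;r=np.hypot(x,y);m=(Z>.1)&(Z<.107)&(r>.046)&(r<.064)
a=np.degrees(np.arctan2(y,x))[m]
print('finger angles',np.histogram(a,36,(-180,180))[0])
for k in (-135,-45,45,135):
  b=a[abs((a-k+4.3+180)%360-180)<30];print(k,len(b),b.mean() if len(b) else '')"
```

```text
tcp [ 0.5658 -0.0111  0.234 ] rpy [ 1.7999e+02  1.0000e-02 -2.6670e+01] w 0.0121 t 56.0 q6 44.7 F [ 1.  -0.5 -1. ]
turn [ 0.0001  0.0001 -0.0052] in 1 rows of [ 7.00e-05  1.10e-04 -5.18e-03]  shift [-0.0072  0.3064  0.114 ] in 9 rows of [-0.0008   0.03405  0.01267]
finger angles [  0   0   0   0   0 224  60   0   0   0   0   0   1 294  41   0   0   0
   0   0   4 288  26   0   0   0   0   0   2   0   0   0   0   0   0   0]
-135 284 -123.09622228508967
-45 336 -43.94103075998803
45 318 35.405179276097776
135 2 109.21503662163018
```

Fingers are back at the cup positions (−43.9°, 35.4°, −123.1°), so the ring is clamped.

Call:
apply_moves(targets=[[0, 0, 0, 0, 0, 0, -0.0052], [0, -0.0008, 0.034, 0, 0, 0, 0], [0, -0.0008, 0.034, 0, 0, 0, 0], [0, -0.0008, 0.034, 0, 0, 0, 0], [0, -0.0008, 0.034, 0, 0, 0, 0], [0, -0.0008, 0.034, 0.01, 0, 0, 0], [0, -0.0008, 0.034, 0.02, 0, 0, 0], [0, -0.0008, 0.034, 0.02, 0, 0, 0], [0, -0.0008, 0.034, 0.02, 0, 0, 0], [0, -0.0008, 0.0344, 0.02, 0, 0, 0], [0, 0, 0, 0.02, 0, 0, 0], [0, 0, 0, 0, 0, 0, 0], [0, 0, 0, 0, 0, 0, 0], [0, 0, 0, 0, 0, 0, 0], [0, 0, 0, 0, 0, 0, 0], [0, 0, 0, 0, 0, 0, 0]])

```text
time_s: 57.37
tcp_pos: [0.4251, -0.2822, 0.1253]
eef_rot: [-180.0, -0.1, -26.2]
contact_force: [-0.8, -1.2, -1.8]
gripper_width: 0.0116
gripper_force: 60.0
```

```bash
python3 plan.py .4238 -.2829 .075 -26.2
```

```text
tcp [ 0.4251 -0.2822  0.1253] rpy [-1.7997e+02 -1.4000e-01 -2.6170e+01] w 0.0116 t 57.4 q6 75.3 F [-0.8 -1.2 -1.8]
turn [-0.0003 -0.0015  0.0004] in 1 rows of [-0.00028 -0.00154  0.00036]  shift [-0.0009  0.0013  0.0503] in 2 rows of [-0.00044  0.00063  0.02516]
```

Call:
apply_moves(targets=[[0, -0.0009, 0.001, 0.03, 0, 0, 0], [0, 0, 0, 0.02, 0, 0, 0], [0, 0, 0, 0.009, 0, 0, 0], [0, 0, 0, 0, 0, 0, 0], [0, 0, 0, 0, 0, 0, 0], [0, 0, 0, 0.003, 0, 0, 0], [0, 0, 0, 0.003, 0, 0, 0], [0, 0, 0, 0.003, 0, 0, 0], [0, 0, 0, 0.001, 0, 0, 0], [0, 0, 0, 0, 0, 0, 0], [0, 0, 0, 0, 0, 0, 0]])

```text
time_s: 58.28
tcp_pos: [0.4228, -0.2832, 0.0554]
eef_rot: [-180.0, -0.0, -26.3]
contact_force: [-0.2, 1.8, 3.8]
gripper_width: 0.0114
gripper_force: 60.0
```

Seated, with light contact. Release, rise and check the spanner. Then plan the move to the lock grip at about (0.467, −0.0042).

Call:
apply_moves(targets=[[0.45, 0, 0, 0, 0, 0, 0], [0.45, 0, 0, 0, 0, 0, 0], [0.45, 0, 0, 0, 0, 0, 0], [0.45, 0, 0, 0, 0, 0, 0], [0.45, 0, 0, -0.015, 0, 0, 0], [0.45, 0, 0, -0.03, 0, 0, 0], [0.45, 0, 0, -0.035, 0, 0, 0], [0.45, -0.02, 0, -0.035, 0, 0, 0], [0.45, -0.02, 0, -0.03, 0, 0, 0], [0.45, -0.015, 0, 0, 0, 0, 0], [0.45, 0, 0, 0, 0, 0, 0], [0.45, 0, 0, 0, 0, 0, 0], [0.45, 0, 0, 0, 0, 0, 0]], newtons=20)

```text
time_s: 59.37
tcp_pos: [0.3733, -0.2588, 0.1997]
eef_rot: [180.0, 0.0, -26.3]
contact_force: [0.0, -0.7, -0.2]
gripper_width: 0.0399
gripper_force: 0.0
```

```bash
sed -i 's/w3.png/w4.png/' m4.py; python3 m4.py; python3 plan.py .425 -.001 .235 -4.3
```

```text
0.0265 6578 [ 0.429  -0.2847  0.0283] ((423.6448974609375, -282.26385498046875), (50.63389587402344, 103.93244934082031), 63.92790985107422)
0.064 941 [ 0.4227 -0.2836  0.0707] ((422.0726013183594, -283.36944580078125), (11.707252502441406, 35.22730255126953), 63.78864669799805)
tcp [ 0.3734 -0.2589  0.1994] rpy [ 1.7998e+02  5.0000e-02 -2.6270e+01] w 0.0394 t 59.4 q6 73.5 F [ 0.1  0.8 -1.2]
turn [ 1.000e-04  5.000e-04 -2.442e-01] in 4 rows of [ 2.000e-05  1.400e-04 -6.104e-02]  shift [ 0.0321 -0.2611 -0.0356] in 7 rows of [ 0.00459 -0.03729 -0.00508]
```

The spanner is seated at the same height as at the start, 1.5 mm off centre. Now the lock slide.

Call:
apply_moves(targets=[[0.45, 0, 0, -0.01, 0, 0, -0.061], [0.45, 0, 0, -0.01, 0, 0, -0.061], [0.45, 0, 0, -0.01, 0, 0, -0.061], [0.45, 0, 0, -0.006, 0, 0, -0.061], [0.45, 0.0046, -0.0373, 0, 0, 0, 0], [0.45, 0.0046, -0.0373, 0, 0, 0, 0], [0.45, 0.0046, -0.0373, 0, 0, 0, 0], [0.45, 0.0046, -0.0373, 0, 0, 0, 0], [0.45, 0.0046, -0.0373, 0, 0, 0, 0], [0.45, 0.0046, -0.0373, 0, 0, 0, 0], [0.45, 0.0046, -0.0373, 0, 0, 0, 0], [0.45, 0, 0, 0, 0, 0, 0], [0.45, 0, 0, 0, 0, 0, 0], [0.45, 0, 0, 0, 0, 0, 0]])

```text
time_s: 60.58
tcp_pos: [0.425, -0.0007, 0.2351]
eef_rot: [179.9, 0.1, -4.2]
contact_force: [-0.4, -0.4, 0.1]
gripper_width: 0.0396
gripper_force: 0.0
```

```bash
cat > lock.py <<'E'
from h import *
c=snap('wrist');P=cloud(c);Z=P[:,:,2];m=(Z>.133)&(Z<.146)&(P[:,:,0]>.43)&(P[:,:,0]<.52)&(abs(P[:,:,1])<.04)
q=P[m];print('grip',m.sum(),cv2.minAreaRect((q[:,:2]*1000).astype(np.float32)))
E
python3 lock.py; python3 plan.py .467 -.0039 .141 -4.3
```

```text
grip 774 ((467.5145568847656, -4.206273078918457), (12.269298553466797, 23.33908462524414), 85.7084732055664)
tcp [ 0.4249 -0.0013  0.2352] rpy [ 1.7994e+02  1.0000e-01 -4.3300e+00] w 0.0391 t 60.6 q6 59.0 F [-1.1  0.2  0.1]
turn [ 0.0006  0.0011 -0.0003] in 1 rows of [ 0.00065  0.00108 -0.00029]  shift [ 0.0422 -0.0006  0.0942] in 3 rows of [ 0.01407 -0.00019  0.03141]
```

Call:
apply_moves(targets=[[0.45, 0.021, -0.0003, 0.02, 0, 0, 0], [0.45, 0.021, -0.0003, 0.025, 0, 0, 0], [0.45, 0, 0, 0.03, 0, 0, 0], [0.45, 0, 0, 0.0192, 0, 0, 0], [0.45, 0, 0, 0, 0, 0, 0], [0, 0, 0, 0, 0, 0, 0], [0, 0, 0, 0, 0, 0, 0], [0, 0, 0, 0, 0, 0, 0], [0, 0, 0, 0, 0, 0, 0], [0, 0, 0, 0, 0, 0, 0], [0, 0.006, 0, 0, 0, 0, 0], [0, 0.006, 0, 0, 0, 0, 0], [0, 0.006, 0, 0, 0, 0, 0], [0, 0.006, 0, 0, 0, 0, 0], [0, 0.004, 0, 0, 0, 0, 0], [0, 0, 0, 0, 0, 0, 0], [0, 0, 0, 0, 0, 0, 0], [0, 0, 0, 0, 0, 0, 0]])

```text
time_s: 62.13
tcp_pos: [0.4932, -0.0055, 0.1423]
eef_rot: [180.0, 0.2, -4.3]
contact_force: [-12.4, 4.0, 13.7]
gripper_width: 0.0117
gripper_force: 20.0
```

Call:
apply_moves(targets=[[0, 0, 0, 0, 0, 0, 0], [0.45, 0, 0, 0, 0, 0, 0], [0.45, 0, 0, 0, 0, 0, 0], [0.45, 0, 0, 0, 0, 0, 0], [0.45, 0, 0, 0, 0, 0, 0], [0.45, 0, 0, -0.015, 0, 0, 0], [0.45, 0, 0, -0.03, 0, 0, 0], [0.45, -0.02, 0, -0.03, 0, 0, 0], [0.45, -0.025, 0, -0.03, 0, 0, 0], [0.45, 0, 0, 0, 0, 0, 0], [0.45, 0, 0, 0, 0, 0, 0], [0.45, 0, 0, 0, 0, 0, 0]])

```text
time_s: 63.13
tcp_pos: [0.45, -0.002, 0.2467]
eef_rot: [-180.0, -0.0, -4.3]
contact_force: [-0.4, 0.3, -0.8]
gripper_width: 0.0397
gripper_force: 0.0
```

```bash
python3 lock.py; python3 -c "
from h import *
from plan import plan
plan(.45,0,.25,-4)
a=snap('scene')['frame'];b=snap('top')['frame'];cv2.imwrite('pics/end.png',np.hstack([cv2.resize(a[60:420,60:540],(400,300)),cv2.resize(b[90:390,120:520],(400,300))])[:,:,::-1])"
```

```text
grip 719 ((491.8057861328125, -5.977819919586182), (12.860162734985352, 23.439922332763672), 85.54960632324219)
tcp [ 0.4499 -0.0021  0.246 ] rpy [ 1.7999e+02  5.0000e-02 -4.3200e+00] w 0.0395 t 63.2 q6 60.7 F [ 0.  -0.  -0.3]
turn [ 0.0001  0.0006 -0.0035] in 1 rows of [ 0.00014  0.0006  -0.00351]  shift [-0.     -0.0021 -0.004 ] in 1 rows of [-2.00e-05 -2.15e-03 -3.98e-03]
```

View pics/end.png

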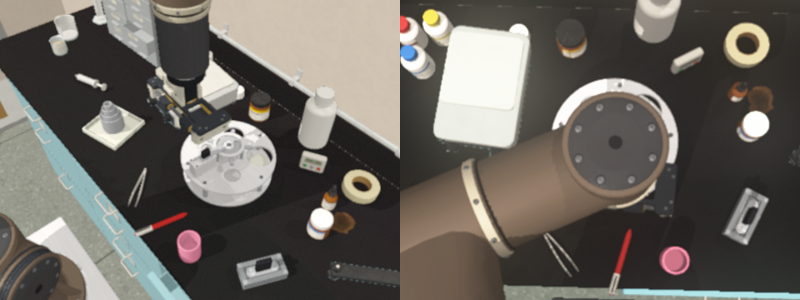

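The scene view shows the nested stack in the tray at (112,120), the spanner in its rest at (262,268), the slide home and the bystanders untouched. The lock grip is 73.4 mm from the axis, against 74 mm when locked. Handing in.

```bash
python3 rim.py .101 .012 .4122 .3362 2>/dev/null | tail -1; python3 -c "
from h import *
print(close_job())"
```

```text
the job is handed in; nothing more can be done
None
```

I handed the job in at about 63 s of the 210 s allowed: the four cups are nested in the tray, the ring is clamped, the slide is home and the spanner is in its rest. The hand-in gave no verdict.

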